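Rack heel blocks on the tilting drying tray and lock it

ROBOT

A 6-joint arm with a two-finger parallel gripper is mounted at the origin on a cart in front of the work surface, level with it; the furniture and walls round the work are solid. World frame = base frame: x ahead of the robot, y to its left, z up, the work surface at z = 0. Lengths are in m, angles in rad, forces in N, time in s.
With the tool pointing down it reaches from about 0.25 to 0.775 m from the base axis. Payload 4 kg.
Tool frame: the origin (TCP) lies at the very end of the fingers, on their centre line; the grasp point (between the pads) lies 19 mm behind it; x points along the fingers, y is the direction in which the jaws open and shut, and the axes are right-handed (so a half turn about x gives the same grasp; the last joint's range is limited). The gripper opens to 94 mm and grips with 3 to 60 N. Pads are 16 mm wide; open, the fingers measure 119 mm over their backs; the gripper's body (75 mm by 177 mm) begins 78 mm behind the grasp point.
Start: joints at [-1.35, 0.087, 1.371, -0, 1.684, -0.103], TCP at [0.175, -0.521, 0.206] pointing down, gripper open.
Joint ranges: [-3.1, 3.1], [-0.76, 2.03], [0.27, 2.55], [-1.08, 4.22], [0.17, 2.65], [-2.57, 2.57]. Speed limits (rad/s): [2.79, 2.79, 3.14, 3.14, 3.14, 3.14].

INTERFACE

Orientations are given as [roll, pitch, yaw] about the fixed x, y, z axes, in that order (R = Rz(yaw) Ry(pitch) Rx(roll)).
In Python, from bench import robot gives the robot as it stands.
- The arm moves only by the tool carry_out, never from a script. Its argument "targets" is a list of rows, each a list of 5 numbers: the closure, from 0 (fully open) to 1 (shut), then the shift along the tool's x, y, z in cm, then the turn about the tool's x in degrees. In form: [[fingers, tx, ty, tz, turn], ...]. A call has 1 to 20 rows; each row shifts and turns the commanded pose from where the row before left it, along the tool's axes as they then stand; what a row does not reach is not made up. A row lasts 1/10 s, in which the tool goes at most 50 mm and 8.59 degrees, less where a joint would pass 70% of its speed; a pose out of reach is approached as far as the arm can. A call is refused whole if a number of a shift passes 5 or a number of a turn 8.59, either way. A call with a gripper value outside its range is refused whole. The fingers move at their own pace and stop on an object; the grip force is fixed at half the most. Time passes only in rows, so rows that do not move let the fingers close. It gives the time, the measured TCP pose, the force and the opening at its end, in the units of the state.
- robot.get_obs(): the state, without advancing time (a new reading comes with each control period).
- robot.snapshot(name): name is "side" or "top"; returns a dict with "image" (480x640x3 uint8, red, green, blue), "camera_matrix" (3x3 intrinsics, pixels), "pose" (4x4, takes a point from camera to world coordinates). Camera axes: x right, y up, looking along -z (the intrinsics and any distortion apply to the point x, -y, -z); pixel columns grow to the right and rows downward; lengths in m; the calibration is good to about 2 mm. A picture is of the moment at which its call begins. There is no depth.
- robot.close_job(): hands the job in, once; it reports no verdict.
The state is a dict: "time": time; "joint_positions": joint angles; "qvel": joint speeds; "joint_torque": joint torques, N m; "tool_pos": TCP position; "ee_rot": TCP orientation; "wrist_force": force on the tool from outside, world axes, zero at the start; "wrist_torque": the same for the moment, N m; "width": finger opening in m.
Only numpy, scipy, OpenCV 4.12 (cv2) and the standard library are available. Lean on these libraries where they do the work, as an engineer would, in place of code of your own. Each camera call takes 0.05 s, during which the arm holds its last target. There are 200 camera calls.

TASK

Rack all the heel blocks for drying: throw the drying stand's brake lever into its one-stud notch (pulled all the way towards the robot) to free the tray, then lower the tray flat onto its rest and lay every heel block from the bench on the tray floor, side by side in a single layer. Then raise the loaded tray by its bar to 25 degrees (the long brass mark on the scale) and only then throw the lever into the three-stud notch at the far end, so that the tray is locked, and let go of everything. Leave the grey rubbing block on the bench and do not knock over the primer bottle or the thread cone.

Things in the scene. Friction and masses are not known exactly. Their poses are not given: they have to be found in the camera images.
- stand: Heel drying stand fixed to the bench: grey base plate 200 x 350 mm, 12 mm thick. Origin on the bench top under the middle of the tray; x points from the tray's hinge edge (near the robot) to its bar edge (far), y towards the lever side, z up. The hinge line runs along y at x = -80, z = 60 mm; the tray spans y = -125 to +125 mm; the lever is at y = +172 mm.
- scale_mark (a point): The long brass 25 degree mark on the curved angle scale, a rim 4 mm thick beside the tray at stand y = -143 mm, centred on the hinge line, reaching z = 140 mm; thin ticks every 5 degrees, 0 at the level of the hinge. The tray's brass pointer stands over the rim, 113 mm from the hinge line in the floor plane.
- tray (a joint): Tilt of the tray in rad: 0 = level on its rest (end stop), 0.436 = 25 degrees, stop at 0.75; grows as the bar edge rises. The hinge is stiff: with the brake free the balanced tray stays where it is left and moves with 2 to 8 N at the bar; the half and locked notches brake it harder.
- tray_floor (a point): Centre of the tray's inner floor, on its upper face, 60 mm above the bench when level; x from hinge edge to bar edge, y as the stand's, z out of the floor. It is 80 mm from the hinge line, which lies in the floor plane. Aluminium tray 160 (x) by 250 (y) mm outside, rim 4 mm thick and 18 mm high all round.
- tray_bar (a point): Middle of the tray's lifting bar, a black round bar 12 mm thick along the tray's y, 110 mm long, with a bent 8 mm post at each end. It is 107 mm along the tray's x and 55 mm along its z from tray_floor (187 and 55 mm from the hinge line). Pinched from above between its posts, fingers closing across it, it turns between the pads.
- lock_lever (a joint): Brake lever's lean in rad from upright towards the stand's +x; axis along the stand's y, stops at -0.6 and +0.6. Three notches: -0.5 = one stud, tray free (leans towards the robot); 0 = two studs, half braked; +0.5 = three studs, locked (leans away). It snaps over a hump between notches (up to about 7 N at the knob); let go within 0.15 rad of a notch, it drops in.
- lever_knob (a point): Centre of the lever's black barrel knob, 28 mm diameter and 26 mm long along the stand's y, 130 mm from the pivot lever_pivot; pinch it from above with the fingers closing along the stand's y.
- lever_pivot (a point): Pivot of the lever, at stand (0, 172, 85) mm. A steel notched quadrant 6 mm thick stands beside the lever, at stand y = 185 mm, reaching 88 mm from the pivot, with one, two and three brass studs under the notches.
- heel_a: D-shaped shoe heel block, 48 x 26 x 28 mm (x, y, z), 20 to 35 g, may be absent; origin at the centre of its underside, z up, x along its 48 mm length; the flat side and the curved side face -y and +y, so the 26 mm width lies along y; grip it across that width. Either end or side may face any way on the tray.
- heel_b: D-shaped shoe heel block, 48 x 26 x 28 mm (x, y, z), 20 to 35 g, may be absent; origin at the centre of its underside, z up, x along its 48 mm length; the flat side and the curved side face -y and +y, so the 26 mm width lies along y; grip it across that width. Either end or side may face any way on the tray.
- heel_c: D-shaped shoe heel block, 48 x 26 x 28 mm (x, y, z), 20 to 35 g, may be absent; origin at the centre of its underside, z up, x along its 48 mm length; the flat side and the curved side face -y and +y, so the 26 mm width lies along y; grip it across that width. Either end or side may face any way on the tray.
- heel_d: D-shaped shoe heel block, 48 x 26 x 28 mm (x, y, z), 20 to 35 g, may be absent; origin at the centre of its underside, z up, x along its 48 mm length; the flat side and the curved side face -y and +y, so the 26 mm width lies along y; grip it across that width. Either end or side may face any way on the tray.
- heel_a_mid (a point): Centre of heel_a, 14 mm above its origin along its z.
- heel_b_mid (a point): Centre of heel_b, 14 mm above its origin along its z.
- heel_c_mid (a point): Centre of heel_c, 14 mm above its origin along its z.
- heel_d_mid (a point): Centre of heel_d, 14 mm above its origin along its z.
- rubbing_block: Worn grey rubbing block, 37 x 53 x 18 mm, lying among the heel blocks; stays on the bench. Origin at the centre of its underside.
- primer: Squeeze bottle of primer with a blue spout, 49 mm diameter, 150 mm high, at the back; must stay standing. Origin at the centre of its underside, z up.
- thread_cone: Cone of beige thread, 58 mm diameter, 86 mm high, at the back; must stay standing. Origin at the centre of its underside, z up.
There are look-alikes about, which are no part of the job. What is shaped like the heel_a but blue or turquoise is not meant.

How it is judged:
By the outcome, as a careful person would: the job done as asked, in the order asked, and still so for the second after the job is handed in, with the robot touching nothing.
Of heel_a, heel_b, heel_c, heel_d only 3 to 4 are there at a start; the rules pass over those that are not, and their reading is None.
At some moment in a run one of heel_a, heel_b, heel_c, heel_d may be knocked a few centimetres aside while the robot is not near it.
Once in a run the grip may slacken for a moment while it holds something.
It also fails if it takes over 210 s, if anything falls off the work surface, if the arm or the gripper's body presses on something with over 40 N, if the wrist force passes 120 N, or if a joint passes its speed limit or range.

## Working session

There is one attempt and no reset: what is moved stays moved. The work goes in short steps, Python scripts to look and compute and a tool call to move; the robot and the scene stay as the last step left them, time stands still between calls to the robot, and variables do not carry over. Pictures are saved under pics/ and viewed, about 12 in all and at most 16, crops included, and the job is handed in when it is done.

Besides the shell and the picture viewer there is one more tool, called after "Request:" as name([rows], argument=value, ...), one row to a line, values as JSON. carry_out: Moves the arm, as the interface text tells. Its arguments: {"type":"object","properties":{"targets":{"type":"array","items":{"type":"array","items":{"type":"number"}}}},"required":["targets"]}

```bash
mkdir -p pics; ls
cat > h.py <<'E'
import numpy as np, cv2
from bench import robot
def snap(n, f=None):
    s=robot.snapshot(n); 
    if f: cv2.imwrite('pics/'+f, cv2.cvtColor(s['image'],cv2.COLOR_RGB2BGR))
    return s
def ray(s,u,v):
    K=s['camera_matrix'];T=s['pose']
    d=np.linalg.solve(K,[u,v,1.]); d=T[:3,:3]@np.array([d[0],-d[1],-d[2]])
    return T[:3,3],d
def onz(s,u,v,z):
    o,d=ray(s,u,v); return o+d*(z-o[2])/d[2]
def proj(s,p):
    T=s['pose'];c=T[:3,:3].T@(np.array(p)-T[:3,3]);q=s['camera_matrix']@np.array([c[0],-c[1],-c[2]]);return q[:2]/q[2]
def tri(s1,p1,s2,p2):
    o1,d1=ray(s1,*p1);o2,d2=ray(s2,*p2)
    t=np.linalg.lstsq(np.c_[d1,-d2],o2-o1,rcond=None)[0]
    a=o1+t[0]*d1;b=o2+t[1]*d2;return (a+b)/2,np.linalg.norm(a-b)
E
python3 - <<'E'
from h import *
o=robot.get_obs(); print(o)
for n in('top','side'):
    s=snap(n,n+'1.png'); print(s['camera_matrix'],s['pose'],[k for k in s])
E
```

```text
pics
{'time': 0.0, 'joint_positions': array([-1.35009682e+00,  8.79706785e-02,  1.37217714e+00, -6.16451645e-05,
        1.68358241e+00, -1.03096430e-01]), 'qvel': array([-6.94088679e-04, -1.62730429e-03, -4.85004145e-05, -1.66220238e-03,
        7.81870080e-04, -8.98035776e-04]), 'joint_torque': array([-5.12174938e-04, -3.40184355e+01, -3.02427328e+01,  7.20188697e-02,
        3.31098866e-02, -1.79133822e-04]), 'tool_pos': array([ 0.17485519, -0.52091873,  0.20433471]), 'ee_rot': array([-1.64523808,  1.56865788,  1.82014363]), 'wrist_force': array([-0.32974363,  0.01621308,  0.37891523]), 'wrist_torque': array([-0.01768955, -0.03212909, -0.03824765]), 'width': 0.09429396629665797}
[[440.66597804   0.         319.1695225 ]
 [  0.         440.66597804 240.72274279]
 [  0.           0.           1.        ]] [[ 0.01491219  0.99743391 -0.07002299  0.44886921]
 [-0.99987801  0.0145499  -0.00568112 -0.00470501]
 [-0.00464771  0.07009916  0.9975292   1.32771686]
 [ 0.          0.          0.          1.        ]] ['image', 'camera_matrix', 'pose']
[[480.54102818   0.         324.19750536]
 [  0.         480.54102818 235.4124984 ]
 [  0.           0.           1.        ]] [[-0.99955495  0.00966396 -0.02822248  0.47874533]
 [-0.02766841 -0.65400001  0.75598839  0.93833152]
 [-0.01115166  0.75643281  0.65397633  0.96196543]
 [ 0.          0.          0.          1.        ]] ['image', 'camera_matrix', 'pose']
```

View pics/top1.png

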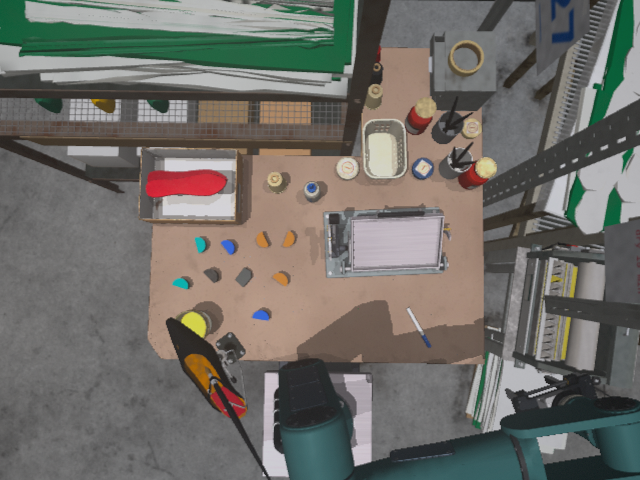

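View pics/side1.png

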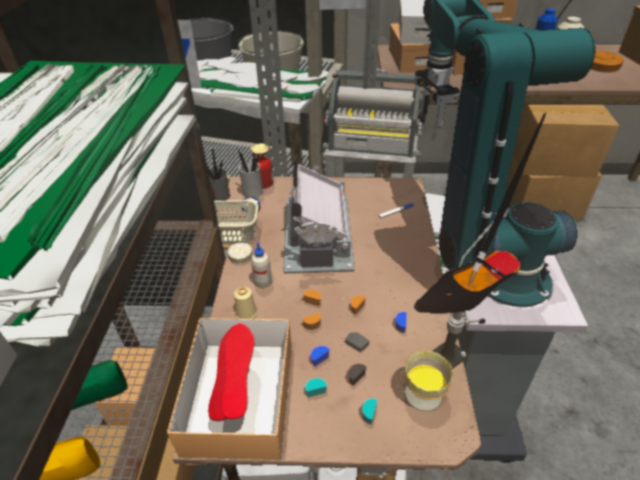

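Run:
```python
import cv2,numpy as np
t=cv2.imread('pics/top1.png');s=cv2.imread('pics/side1.png')
a=cv2.resize(t[195:330,165:315],(640,576),interpolation=cv2.INTER_CUBIC)
cv2.imwrite('pics/c1.png',cv2.resize(t[190:330,165:315],(600,560),interpolation=cv2.INTER_CUBIC))
b=cv2.resize(t[195:285,315:455],None,fx=4,fy=4,interpolation=cv2.INTER_CUBIC)
c=cv2.resize(s[160:280,275:360],None,fx=2.8,fy=3,interpolation=cv2.INTER_CUBIC)
im=np.zeros((360,800,3),np.uint8);im[:,:560]=b;im[:,560:798]=c
cv2.imwrite('pics/c2.png',im)
```

```text
(no output)
```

View pics/c1.png

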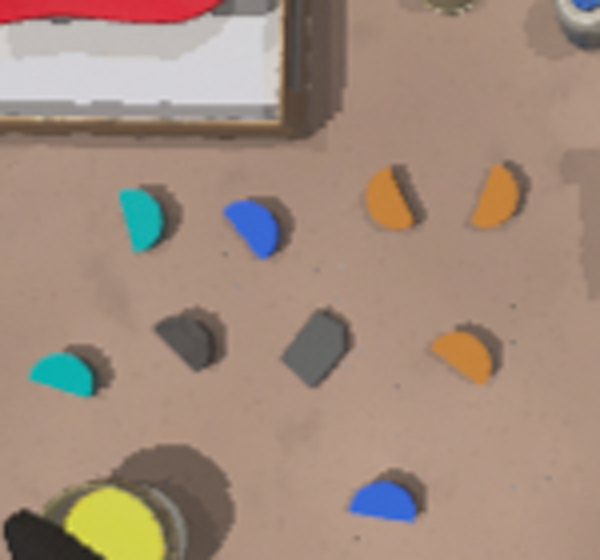

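View pics/c2.png

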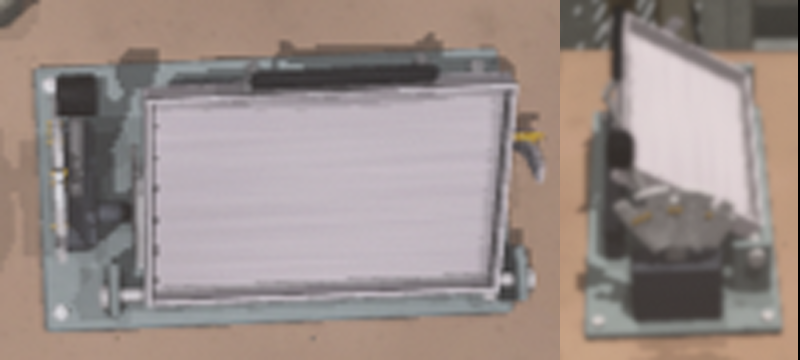

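```bash
cat >> h.py <<'E'
def heels(s,z=0.028):
    im=cv2.resize(s['image'],None,fx=4,fy=4,interpolation=cv2.INTER_CUBIC)
    h=cv2.cvtColor(im,cv2.COLOR_RGB2HSV); out=[]
    for nm,lo,hi in(('or',(8,150,110),(22,255,255)),('dk',(0,0,30),(179,60,92))):
        m=cv2.inRange(h,lo,hi)
        for c in cv2.findContours(m,0,1)[0]:
            a=cv2.contourArea(c)
            if not 1300<a<5000: continue
            u,v=c.reshape(-1,2).mean(0)/4
            P=np.array([onz(s,(q[0]+.5)/4-.5,(q[1]+.5)/4-.5,z)[:2] for q in c.reshape(-1,2)])
            if P[:,1].max()>.5 or P[:,0].min()<.2 or P[:,0].max()>.75: continue
            (cx,cy),(w,hh),ang=cv2.minAreaRect((P*1000).astype(np.float32))
            if w<hh: w,hh,ang=hh,w,ang+90
            out.append((nm,np.round([u,v]),np.round([cx,cy]),round(w),round(hh),round((ang+90)%180-90),a))
    return out
E
python3 - <<'E'
from h import *
t=snap('top');s=snap('side')
for x in heels(t): print(*x)
T=lambda x,y:(315+x/4-.4,195+y/4-.4)
S=lambda x,y:(275+(x-560)/2.8-.3,160+y/3-.3)
print('knob',tri(t,T(76,95),s,S(622,150)))
for n,p in dict(LT=(37,67),LB=(48,330),RB=(530,320)).items(): print(n,onz(t,*T(*p),.012))
print('screws side L,R',onz(s,*S(598,320),.012),onz(s,*S(768,325),.012),'top',onz(t,*T(48,88),.012),onz(t,*T(62,314),.012))
for n,p in dict(pinL=(115,296),pinR=(505,280),cL=(150,304),cR=(495,292)).items(): print(n,onz(t,*T(*p),.06))
for z in(.12,.15,.18): print('bar',onz(t,*T(345,77),z))
E
```

```text
or [281. 279.] [429. 113.] 45 25 55 1633.5
or [262. 240.] [539. 175.] 45 26 26 1654.5
or [289. 240.] [542.  91.] 46 25 -20 1609.0
dk [213. 275.] [437. 315.] 48 28 46 1803.0
dk [401. 214.] [ 624. -238.] 143 19 -86 3960.0
knob (array([ 0.58486527, -0.03439083,  0.20684504]), np.float64(0.0011951177289013324))
LT [ 0.62996724 -0.00996457  0.012     ]
LB [ 0.43304961 -0.02093829  0.012     ]
RB [ 0.44581929 -0.37902591  0.012     ]
screws side L,R [ 0.61724489 -0.02506566  0.012     ] [ 0.44645469 -0.0212141   0.012     ] top [ 0.61420001 -0.01845077  0.012     ] [ 0.44507469 -0.03119443  0.012     ]
pinL [ 0.45866207 -0.06808361  0.06      ]
pinR [ 0.47427794 -0.34761728  0.06      ]
cL [ 0.45330862 -0.09324427  0.06      ]
cR [ 0.46557755 -0.34041911  0.06      ]
bar [ 0.61119063 -0.22188147  0.12      ]
bar [ 0.60715852 -0.21648675  0.15      ]
bar [ 0.60312642 -0.21109203  0.18      ]
```

```bash
cat >> h.py <<'E'
O=np.array([.543,-.211,0]);Y=.052
R=np.array([[np.cos(Y),-np.sin(Y),0],[np.sin(Y),np.cos(Y),0],[0,0,1]])
def W(x,y,z): return O+R@np.array([x,y,z])/1000
def St(p): return R.T@(np.array(p)-O)*1000
E
python3 - <<'E'
from h import *
t=snap('top');s=snap('side')
def dark(i,u0,v0,r):
    im=i['image'][v0-r:v0+r+1,u0-r:u0+r+1].max(2); 
    c=max(cv2.findContours((im<55).astype(np.uint8),0,1)[0],key=cv2.contourArea)
    return cv2.boundingRect(c)+np.array([u0-r,v0-r,0,0]),cv2.contourArea(c)
print(dark(t,334,219,10),dark(s,297,210,14))
print(s['image'][196:226:2,286:310:2].max(2))
for l in(.3,.4,.5):
    p=W(130*np.sin(l),172,85+130*np.cos(l)); print(l,p,proj(t,p),proj(s,p))
# bar tilt: for angles
for d in(20,25,30,35,40,43):
    a=np.radians(d);p=W(-80+187*np.cos(a)-55*np.sin(a),0,60+187*np.sin(a)+55*np.cos(a)); print(d,p,proj(t,p),proj(s,p))
for p in((-100,195,12),(100,195,12),(-100,-155,12),(100,-155,12)): print(proj(t,W(*p)))
E
```

```text
(array([330, 222,   8,   2]), 0.5) (array([293, 206,   7,   9]), 29.5)
[[185 177 163 124 136 133 171 195 220 222 222 224]
 [175 143 119  93 120 139 175 199 219 221 222 223]
 [174 142  98  80 108 138 175 204 221 221 222 224]
 [167 141  93  76  92 112 155 197 219 222 222 223]
 [147 112  91  67  61  64  80 155 214 221 222 222]
 [116  99  90  60  54  56  56  94 196 220 221 221]
 [102  99  86  58  53  55  54  78 182 219 221 220]
 [101  98  86  56  52  51  51  76 181 219 221 219]
 [ 99  99  86  55  50  50  51  77 183 220 222 220]
 [ 99  99  87  58  52  51  53  88 190 219 221 219]
 [101  99  87  71  94  85  78  96 156 198 212 217]
 [100  98  87  81 130 124 113 108 136 139 152 186]
 [101  99  89  74  93 116 118 110 128 138 128 132]
 [101  99  88  70  69  70  80 105 116 145 155 172]
 [100 108  88  69  69  65  66  84 134 172 172 162]]
0.3 [ 0.57242573 -0.03723568  0.20919374] [334.679004   223.33538286] [301.484883  208.3121103]
0.4 [ 0.58461599 -0.03660121  0.20473793] [334.43770607 218.79164094] [296.80822874 209.79988899]
0.5 [ 0.59630111 -0.03599304  0.19908573] [334.19277604 214.54542719] [292.37426746 211.64261426]
20 [ 0.61980745 -0.20700241  0.17564086] [399.00880776 207.75146699] [289.29047387 181.38595234]
25 [ 0.60914602 -0.2075573   0.18887654] [400.10932345 211.08516309] [292.75050619 177.462226  ]
30 [ 0.59737316 -0.20817004  0.2011314 ] [401.18958111 214.98008373] [296.66186094 173.77025931]
35 [ 0.58457845 -0.20883597  0.21231216] [402.23777102 219.41574773] [300.99645527 170.34796536]
40 [ 0.57085928 -0.20955001  0.22233373] [403.24179019 224.36291722] [305.72064596 167.23147368]
43 [ 0.56222721 -0.20999928  0.22775815] [403.81793372 227.56122051] [308.72616132 165.52250769]
[326.7755071  277.11945412]
[324.22919123 210.44340984]
[444.38342296 272.74801208]
[440.58873561 206.08248556]
```

```bash
cat >> h.py <<'E'
from scipy.spatial.transform import Rotation as Ro
def go(target, jaw, pose=None):
    """shift in tool axes (cm, after the turn) and turn (deg) to bring TCP to target with jaw axis at yaw 'jaw' deg"""
    o=robot.get_obs(); Rt=Ro.from_euler('xyz',o['ee_rot']).as_matrix(); y=Rt[:,1]
    cur=np.degrees(np.arctan2(y[1],y[0])); d=-((jaw-cur+90)%180-90)
    R2=Rt@Ro.from_euler('x',d,degrees=True).as_matrix()
    sh=R2.T@(np.array(target)-o['tool_pos'])*100
    print('t',round(o['time'],2),'pos',o['tool_pos'].round(4),'jaw',cur.round(1),'turn',d.round(1),'shift',sh.round(2),'w',round(o['width'],4),'F',o['wrist_force'].round(1),'q6',o['joint_positions'][5].round(2),'tilt',Rt[:,0].round(3))
E
python3 -c "
from h import *
go((.585,-.036,.3),93)"
```

```text
t 0.3 pos [ 0.175  -0.5212  0.2051] jaw -71.4 turn 15.6 shift [ -9.46 -46.32 -43.49] w 0.0939 F [ 0.   0.1 -0.4] q6 -0.1 tilt [-0.     0.001 -1.   ]
```

Request:
carry_out([
  [0.3,-3,0,0,7.8],
  [0.3,-3,0,0,7.8],
  [0.3,-3,0,0,0],
  [0.3,-1.5,0,0,0],
  [0.3,0,-3,-2.9,0],
  [0.3,0,-3,-2.9,0],
  [0.3,0,-3,-2.9,0],
  [0.3,0,-3,-2.9,0],
  [0.3,0,-3,-2.9,0],
  [0.3,0,-3,-2.9,0],
  [0.3,0,-3,-2.9,0],
  [0.3,0,-3,-2.9,0],
  [0.3,0,-3,-2.9,0],
  [0.3,0,-3,-2.9,0],
  [0.3,0,-3,-2.9,0],
  [0.3,0,-3,-2.9,0],
  [0.3,0,-3,-2.9,0],
  [0.3,0,-3,-2.9,0],
  [0.3,0,-3,-2.9,0],
  [0.3,0,0,0,0],
])

```text
time: 2.3
tool_pos: [0.5882, -0.0457, 0.3085]
ee_rot: [-0.87, 1.568, 2.329]
wrist_force: [0.2, 0.3, 0.2]
width: 0.0658
```

```bash
python3 -c "
from h import *
go((.585,-.036,.19),93)
t=snap('top');s=snap('side')
a=cv2.resize(t['image'][180:290,310:460],None,fx=3.5,fy=3.5,interpolation=cv2.INTER_CUBIC)
b=cv2.resize(s['image'][140:290,250:370],(270,385),interpolation=cv2.INTER_CUBIC)
im=np.zeros((385,800,3),np.uint8);im[:,:525]=a[:385];im[:,527:797]=b
cv2.imwrite('pics/c3.png',im[...,::-1])"
```

```text
t 2.3 pos [ 0.5882 -0.0457  0.3085] jaw -86.7 turn 0.3 shift [11.86 -0.96  0.25] w 0.0658 F [0.2 0.3 0.2] q6 1.34 tilt [-0.002  0.002 -1.   ]
```

View pics/c3.png

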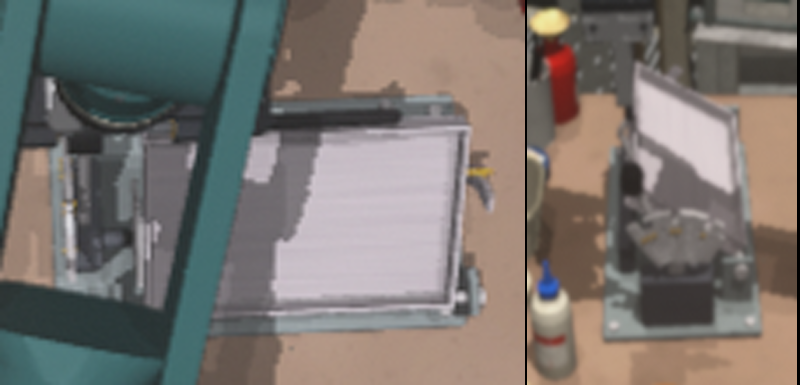

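Request:
carry_out([
  [0.3,2,-0.5,0.1,0],
  [0.3,2,-0.5,0.1,0],
  [0.3,2,0,0,0],
  [0.3,2,0,0,0],
  [0.3,2,0,0,0],
  [0.3,1,0,0,0],
  [0.3,0.9,0,0,0],
  [0.3,0,0,0,0],
  [1,0,0,0,0],
  [1,0,0,0,0],
  [1,0,0,0,0],
  [1,0,0,0,0],
  [1,0,0,0,0],
  [1,0,0,0,0],
  [1,0,0,0,0],
])

```text
time: 3.9
tool_pos: [0.5838, -0.0352, 0.192]
ee_rot: [-1.697, 1.563, 1.5]
wrist_force: [-0.6, 10.4, 2.0]
width: 0.0254
```

```bash
python3 -c "
from h import *
go((.585,-.036,.19),93)
t=snap('top');s=snap('side')
b=cv2.resize(s['image'][120:290,240:370],(520,600)[::1],interpolation=cv2.INTER_CUBIC)
cv2.imwrite('pics/c4.png',b[...,::-1])"
```

```text
t 3.9 pos [ 0.5838 -0.0352  0.192 ] jaw -86.8 turn 0.2 shift [ 0.2   0.09 -0.11] w 0.0254 F [-0.6 10.4  2. ] q6 1.35 tilt [ 0.001  0.008 -1.   ]
```

View pics/c4.png

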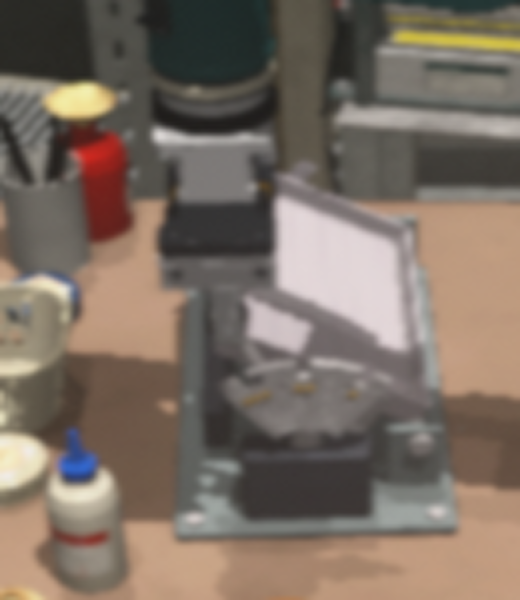

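Request:
carry_out([
  [1,0,-0.2,0,0],
  [1,-0.37,0,1,0],
  [1,-0.28,0,1,0],
  [1,-0.2,0,1,0],
  [1,-0.1,0,1,0],
  [1,0,0,1,0],
  [1,0,0,0,0],
  [1,0,0,1,0],
  [1,0.1,0,1,0],
  [1,0.2,0,1,0],
])

```text
time: 5.0
tool_pos: [0.5071, -0.0396, 0.1987]
ee_rot: [-2.785, 1.56, 0.411]
wrist_force: [7.6, 5.9, -1.8]
width: 0.0257
```

```bash
python3 -c "
from h import *
go(W(130*np.sin(-.55),172,85+130*np.cos(.55)-15),93)"
```

```text
t 5.0 pos [ 0.5071 -0.0396  0.1987] jaw -86.9 turn 0.1 shift [1.74 0.11 4.12] w 0.0257 F [ 7.6  5.9 -1.8] q6 1.32 tilt [ 0.01   0.004 -1.   ]
```

Request:
carry_out([
  [1,0.28,0,1,0],
  [1,0.37,0,1,0],
  [1,0.47,0,1,0],
  [1,0.5,0,1,0],
  [1,0.1,0,0.2,0],
  [1,0,0,0,0],
  [1,0,0,0,0],
])

```text
time: 5.7
tool_pos: [0.4614, -0.0422, 0.1813]
ee_rot: [-1.615, 1.567, 1.579]
wrist_force: [-2.1, 5.2, 1.5]
width: 0.0256
```

```bash
python3 -c "
from h import *
go(W(130*np.sin(-.55),172,85+130*np.cos(.55)-15),93)"
```

```text
t 5.7 pos [ 0.4614 -0.0422  0.1813] jaw -87.0 turn 0.0 shift [ 0.04  0.08 -0.48] w 0.0256 F [-2.1  5.2  1.5] q6 1.3 tilt [-0.     0.003 -1.   ]
```

Request:
carry_out([
  [0.4,0,0,-0.4,0],
  [0.4,0,0,0,0],
  [0.4,0,0,0,0],
  [0.4,0,0,0,0],
  [0.4,-3,0,0,0],
  [0.4,-3,0,0,0],
  [0.4,-3,0,0,-8],
  [0.4,-3,0,0,-8],
  [0.4,0,0,0,-8],
  [0.4,0,0,0,-8],
  [0.4,0,0,0,-8],
  [0.4,0,0,0,-8],
  [0.4,0,0,0,-8],
  [0.4,0,0,0,-8],
  [0.4,0,0,0,-8],
  [0.4,0,0,0,-8],
  [0.4,0,0,0,-8],
  [0.4,0,0,0,-2],
  [0.4,0,0,0,0],
])

```text
time: 7.6
tool_pos: [0.4658, -0.044, 0.3007]
ee_rot: [-0.214, 1.57, -1.734]
wrist_force: [0.0, -0.7, -0.5]
width: 0.0563
```

```bash
cat >> h.py <<'E'
def bar(d): a=np.radians(d); return W(-80+187*np.cos(a)-55*np.sin(a),0,60+187*np.sin(a)+55*np.cos(a))
def panel(t,s,f):
    a=cv2.resize(t['image'][180:300,310:460],(500,400),interpolation=cv2.INTER_CUBIC)
    b=cv2.resize(s['image'][140:280,260:365],(300,400),interpolation=cv2.INTER_CUBIC)
    cv2.imwrite('pics/'+f,np.hstack([a,b])[...,::-1])
E
python3 -c "
from h import *
p=bar(29);go(p-[0,0,.019],3)
t=snap('top');s=snap('side');panel(t,s,'c5.png');print(p)"
```

```text
t 7.6 pos [ 0.4658 -0.044   0.3007] jaw 2.9 turn -0.1 shift [12.1  12.53 17.08] w 0.0563 F [ 0.  -0.7 -0.5] q6 -0.27 tilt [-0. -0. -1.]
[ 0.59981246 -0.20804309  0.19876348]
```

View pics/c5.png

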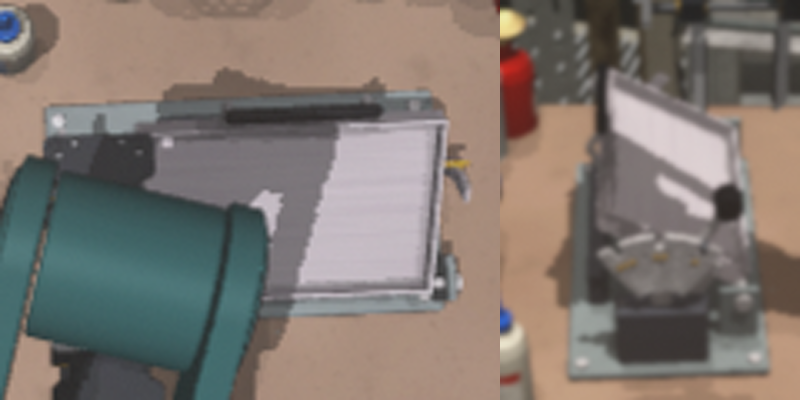

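Request:
carry_out([
  [0.4,0,2.1,2.85,0],
  [0.4,0,2.1,2.85,0],
  [0.4,0,2.1,2.85,0],
  [0.4,0,2.1,2.85,0],
  [0.4,0,2.1,2.85,0],
  [0.4,0,2.0,2.85,0],
  [0.4,0,0,0,0],
  [0.4,2,0,0,0],
  [0.4,2,0,0,0],
  [0.4,2,0,0,0],
  [0.4,0,0,0,0],
])

```text
time: 8.8
tool_pos: [0.5977, -0.2069, 0.2372]
ee_rot: [-2.055, 1.564, 2.709]
wrist_force: [0.1, -0.8, 0.4]
width: 0.0563
```

```bash
python3 -c "
from h import *
print([proj(robot.snapshot('side'),W(130*np.sin(l),172,85+130*np.cos(l))).round() for l in (-.4,-.5,-.6)])
p=bar(29);go(p-[0,0,.019],3)
t=snap('top');s=snap('side');panel(t,s,'c6.png')"
```

```text
[array([336., 209.]), array([341., 210.]), array([345., 212.])]
t 8.95 pos [ 0.5996 -0.2079  0.2422] jaw 3.0 turn -0.0 shift [6.24 0.02 0.01] w 0.0562 F [-0.2 -0.3  0.2] q6 -0.47 tilt [ 0.002 -0.001 -1.   ]
```

View pics/c6.png

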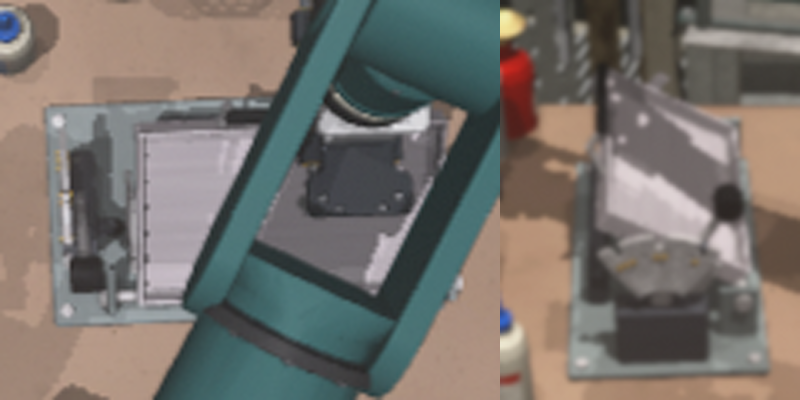

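Request:
carry_out([
  [0.4,2,0,0,0],
  [0.4,2,0,0,0],
  [0.4,1.2,0,0,0],
  [0.4,1,0,0,0],
  [0.4,0,0,0,0],
  [1,0,0,0,0],
  [1,0,0,0,0],
  [1,0,0,0,0],
  [1,0,0,0,0],
  [1,0,0,0,0],
  [1,0,0,0,0],
  [1,0,0,0,0],
  [1,0,0,0,0],
])

```text
time: 10.35
tool_pos: [0.6004, -0.2082, 0.1792]
ee_rot: [1.349, 1.568, -0.17]
wrist_force: [3.1, 0.4, 0.4]
width: 0.0115
```

```bash
python3 -c "
from h import *
p=bar(29);go(p-[0,0,.019],3)
b=[bar(d)-[0,0,.019] for d in (29,24,19,14,9,4,0)]
print(np.diff(b,axis=0).round(4))"
```

```text
t 10.35 pos [ 0.6004 -0.2082  0.1792] jaw 3.0 turn -0.0 shift [-0.06 -0.06 -0.01] w 0.0115 F [3.1 0.4 0.4] q6 -0.48 tilt [ 0.002 -0.    -1.   ]
[[ 0.0116  0.0006 -0.0125]
 [ 0.0104  0.0005 -0.0134]
 [ 0.0092  0.0005 -0.0143]
 [ 0.0079  0.0004 -0.015 ]
 [ 0.0066  0.0003 -0.0157]
 [ 0.0043  0.0002 -0.0129]]
```

Request:
carry_out([
  [1,0.62,0.6,0,0],
  [1,0.63,0.58,0,0],
  [1,0.66,0.53,0,0],
  [1,0.68,0.51,0,0],
  [1,0.71,0.47,0,0],
  [1,0.72,0.45,0,0],
  [1,0.75,0.4,0,0],
  [1,0.75,0.39,0,0],
  [1,0.78,0.34,0,0],
  [1,0.79,0.32,0,0],
  [1,0.65,0.22,0,0],
  [1,0.64,0.21,0,0],
  [1,0,0,0,0],
  [1,0,0,0,0],
])

```text
time: 11.75
tool_pos: [0.6521, -0.2052, 0.0955]
ee_rot: [1.467, 1.565, -0.052]
wrist_force: [5.9, 1.5, 1.3]
width: 0.0112
```

```bash
python3 -c "
from h import *
p=bar(0);go(p-[0,0,.019],3)"
```

```text
t 11.75 pos [ 0.6521 -0.2052  0.0955] jaw 3.0 turn 0.0 shift [-0.05 -0.23  0.01] w 0.0112 F [5.9 1.5 1.3] q6 -0.44 tilt [ 0.005 -0.    -1.   ]
```

Request:
carry_out([
  [1,0.2,-0.15,0,0],
  [1,0.2,0,0,0],
  [1,0.1,0,0,0],
  [1,0,0,0,0],
])

```text
time: 12.15
tool_pos: [0.6529, -0.2052, 0.0933]
ee_rot: [1.413, 1.559, -0.105]
wrist_force: [8.7, 1.7, 6.0]
width: 0.011
```

Request:
carry_out([
  [1,0.3,-0.3,0,0],
  [1,0.2,0,0,0],
  [1,0,0,0,0],
])

```text
time: 12.45
tool_pos: [0.6539, -0.2052, 0.0906]
ee_rot: [1.414, 1.549, -0.103]
wrist_force: [14.7, 3.2, 8.1]
width: 0.0111
```

Request:
carry_out([
  [1,0,0.4,0,0],
  [0.4,0,0,0,0],
  [0.4,0,0,0,0],
  [0.4,0,0,0,0],
  [0.4,0,0,0,0],
  [0.4,-3,0,0,0],
  [0.4,-4,0,0,0],
  [0.4,-4,0,0,0],
  [0.4,-4,0,0,0],
  [0.4,-4,0,0,0],
  [0.4,0,-4,-3,0],
  [0.4,0,-4,-3,0],
  [0.4,0,-4,-3,0],
  [0.4,0,-4,-3,0],
  [0.4,0,-4,-3,0],
  [0.4,0,-4,-3,0],
  [0.4,0,-2,-3,0],
  [0.4,0,0,-4,0],
  [0.4,0,0,-4,0],
  [0.4,0,0,0,0],
])

```text
time: 14.45
tool_pos: [0.3731, 0.0739, 0.2747]
ee_rot: [-2.731, 1.569, 2.04]
wrist_force: [0.6, -1.3, -0.2]
width: 0.0564
```

```bash
python3 -c "
from h import *
t=snap('top');s=snap('side');panel(t,s,'c7.png')
go((.43,.11,.2),3)
for x in heels(t): print(*x)
for d in (0,3,6): print(d,proj(t,bar(d)),proj(s,bar(d)))
"
```

```text
t 14.55 pos [0.374  0.0708 0.2745] jaw 3.1 turn 0.1 shift [ 7.44  5.81 -3.63] w 0.0566 F [-0.1 -0.4 -0.1] q6 -0.02 tilt [-0.001 -0.001 -1.   ]
or [262. 240.] [539. 175.] 45 26 26 1665.5
or [289. 240.] [542.  91.] 46 25 -20 1621.0
dk [225. 343.] [239. 277.] 53 47 13 2752.0
dk [213. 316.] [314. 311.] 87 52 19 1635.0
dk [213. 275.] [437. 315.] 48 28 46 1864.5
dk [394. 199.] [ 669. -218.] 131 15 -87 2851.5
0 [394.6202571  200.16158597] [280.32884408 198.61175634]
3 [395.26248868 200.71830951] [281.15921917 195.93076548]
6 [395.91341722 201.47742338] [282.17292532 193.27092267]
```

View pics/c7.png

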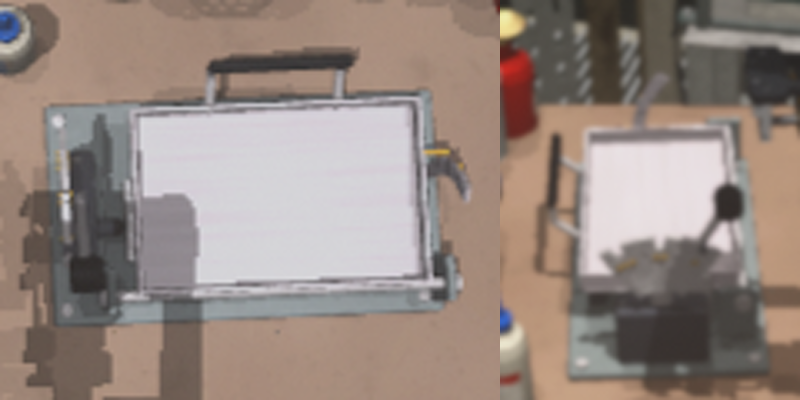

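```bash
python3 -c "
from h import *
t=snap('top');s=snap('side')
T=lambda x,y:(310+x*.3-.35,180+y*.3-.35)
S=lambda x,y:(260+(x-500)*.35-.35,140+y*.35-.35)
for n,a,b in (('barL',(208,67),(547,236)),('barR',(355,57),(559,135)),('rimFL',(130,108),(579,290)),('rimFR',(420,95),(584,129)),('rimNR',(435,281),(734,128)),('knob',(89,275),(727,202))):
    p,e=tri(t,T(*a),s,S(*b)); print(n,p.round(3),St(p).round(0),e.round(4))
"
```

```text
barL [ 0.659 -0.148  0.071] [119.  57.  71.] 0.0024
barR [ 0.658 -0.265  0.116] [112. -60. 116.] 0.0044
rimFL [ 0.622 -0.082  0.057] [ 86. 125.  57.] 0.0007
rimFR [ 0.635 -0.328  0.079] [  86. -122.   79.] 0.0018
rimNR [ 0.472 -0.342  0.072] [ -78. -127.   72.] 0.0077
knob [ 0.475 -0.043  0.199] [-59. 171. 199.] 0.0021
```

Request:
carry_out([
  [1,0,2.95,3.22,0],
  [1,0,2.95,3.22,0],
  [1,0,2.95,3.22,0],
  [1,0,2.95,3.22,0],
  [1,0,2.95,3.22,0],
  [1,0,2.95,3.22,0],
  [1,0,2.95,3.22,0],
  [1,0,2.95,3.22,0],
  [1,0,2.95,3.22,0],
  [1,4,0,0,0],
  [1,4,0,0,0],
  [1,4,0,0,0],
  [1,2.4,0,0,0],
  [1,0.3,0,0,0],
  [1,0.3,0,0,0],
  [1,0.3,0,0,0],
  [1,0,0,0,0],
])

```text
time: 16.35
tool_pos: [0.6551, -0.2058, 0.1237]
ee_rot: [1.096, 1.568, -0.424]
wrist_force: [0.1, 0.4, 0.2]
width: 0.0004
```

Request:
carry_out([
  [1,0.3,0,0,0],
  [1,0.3,0,0,0],
  [1,0,0,0,0],
])

```text
time: 16.65
tool_pos: [0.6558, -0.2056, 0.1198]
ee_rot: [1.078, 1.565, -0.441]
wrist_force: [-1.1, 0.0, 7.9]
width: 0.0003
```

Request:
carry_out([
  [1,0.3,0,0,0],
  [1,0,0,0,0],
])

```text
time: 16.85
tool_pos: [0.6561, -0.2056, 0.1189]
ee_rot: [1.097, 1.563, -0.422]
wrist_force: [-2.9, 0.9, 11.9]
width: 0.0002
```

Request:
carry_out([
  [0.35,-4,0,0,0],
  [0.35,-4,0,0,0],
  [0.35,-4,0,0,0],
  [0.35,-4,0,0,0],
  [0.35,0,-2.1,-3.3,0],
  [0.35,0,-2.1,-3.3,0],
  [0.35,0,-2.1,-3.3,0],
  [0.35,0,-2.1,-3.3,0],
  [0.35,0,-2.1,-3.3,0],
  [0.35,0,-2.1,-3.3,0],
  [0.35,0,-2.1,-3.3,0],
  [0.35,0,-2.1,-3.3,0],
  [0.35,0,-2.1,-3.3,0],
  [0.35,0,-2.1,-3.3,0],
  [0.35,0,0,0,7.6],
  [0.35,0,0,0,7.6],
  [0.35,0,0,0,7.6],
  [0.35,0,0,0,7.6],
  [0.35,0,0,0,7.6],
  [0.35,0,0,0,0],
])

```text
time: 18.85
tool_pos: [0.4278, 0.1138, 0.2735]
ee_rot: [2.161, 1.57, -0.021]
wrist_force: [-0.5, -0.7, 1.0]
width: 0.0615
```

```bash
python3 -c "
from h import *
t=snap('top')
go((.429,.113,.004),-35)
for x in heels(t): print(*x)
s=snap('side')
im=cv2.resize(s['image'],None,fx=4,fy=4,interpolation=cv2.INTER_CUBIC)
h=cv2.cvtColor(im,cv2.COLOR_RGB2HSV);m=cv2.inRange(h,(8,150,110),(22,255,255))
for c in cv2.findContours(m,0,1)[0]:
    if cv2.contourArea(c)>1500:
        u,v,w,hh=cv2.boundingRect(c); print('side',u/4,v/4,w/4,hh/4,onz(s,(u+w/2)/4,(v+hh/2)/4,.014).round(3))
"
```

```text
t 18.9 pos [0.4278 0.1138 0.2734] jaw -34.9 turn 0.1 shift [2.694e+01 1.200e-01 1.000e-02] w 0.0611 F [ 0.1 -0.4  0.5] q6 0.74 tilt [ 0.001  0.    -1.   ]
or [262. 240.] [539. 175.] 45 26 26 1665.5
or [289. 239.] [545.  90.] 41 25 -20 1474.5
dk [313. 267.] [465.  20.] 39 34 -3 1444.0
dk [394. 199.] [ 669. -218.] 131 15 -87 2820.0
side 39.75 437.0 54.5 43.0 [1.009 0.523 0.014]
side 302.75 313.0 18.0 12.5 [0.542 0.165 0.014]
side 350.75 295.5 14.5 16.75 [0.425 0.112 0.014]
side 303.5 290.25 17.0 11.25 [0.545 0.086 0.014]
side 453.5 264.75 45.0 26.75 [0.102 0.014 0.014]
```

Request:
carry_out([
  [0.35,4.5,0.1,0,0],
  [0.35,4.5,0,0,0],
  [0.35,4.5,0,0,0],
  [0.35,4.5,0,0,0],
  [0.35,4.5,0,0,0],
  [0.35,2.5,0,0,0],
  [0.35,1.9,0,0,0],
  [0.35,0,0,0,0],
  [1,0,0,0,0],
  [1,0,0,0,0],
  [1,0,0,0,0],
  [1,0,0,0,0],
  [1,0,0,0,0],
  [1,0,0,0,0],
  [1,0,0,0,0],
  [1,-2,0,0,0],
  [1,-4,0,0,0],
  [1,-4,0,0,0],
  [1,-4,0,0,0],
  [1,-4,0,0,0],
])

```text
time: 20.95
tool_pos: [0.4283, 0.1129, 0.1853]
ee_rot: [-0.0, 1.57, -2.183]
wrist_force: [0.8, -0.1, 0.0]
width: 0.0262
```

```bash
python3 - <<'E'
from h import *
import h
h.O[:]=[.546,-.211,0]
for y in (80,24,-32,-88): print(y,W(-25,y,66))
go(W(-25,-88,66),3)
E
sed -i 's/O=np.array(\[.543/O=np.array([.546/' h.py
```

```text
80 [ 0.51687567 -0.13240755  0.066     ]
24 [ 0.51978635 -0.18833185  0.066     ]
-32 [ 0.52269704 -0.24425616  0.066     ]
-88 [ 0.52560773 -0.30018047  0.066     ]
t 20.95 pos [0.4283 0.1129 0.1853] jaw -35.0 turn -38.0 shift [11.93  7.56 41.76] w 0.0262 F [ 0.8 -0.1  0. ] q6 0.74 tilt [-0. -0. -1.]
```

Request:
carry_out([
  [1,-3,0,0,-7.6],
  [1,-3,0,0,-7.6],
  [1,-3,0,0,-7.6],
  [1,0,0,0,-7.6],
  [1,0,0,0,-7.6],
  [1,0,0.76,4.18,0],
  [1,0,0.76,4.18,0],
  [1,0,0.76,4.18,0],
  [1,0,0.76,4.18,0],
  [1,0,0.76,4.18,0],
  [1,0,0.76,4.18,0],
  [1,0,0.76,4.18,0],
  [1,0,0.76,4.18,0],
  [1,0,0.76,4.18,0],
  [1,0,0.76,4.18,0],
  [1,4,0,0,0],
  [1,4,0,0,0],
  [1,4,0,0,0],
  [1,0,0,0,0],
])

```text
time: 22.85
tool_pos: [0.522, -0.298, 0.1454]
ee_rot: [-2.221, 1.555, 2.542]
wrist_force: [-0.1, 0.6, -1.3]
width: 0.0254
```

Run:
```python
from h import *
go(W(-25,-88,65),3)
t=snap('top');s=snap('side');panel(t,s,'c8.png')
```

```text
t 22.85 pos [ 0.522  -0.298   0.1454] jaw 2.9 turn -0.1 shift [8.03 0.45 0.31] w 0.0254 F [-0.1  0.6 -1.3] q6 -0.66 tilt [-0.013  0.009 -1.   ]
```

View pics/c8.png

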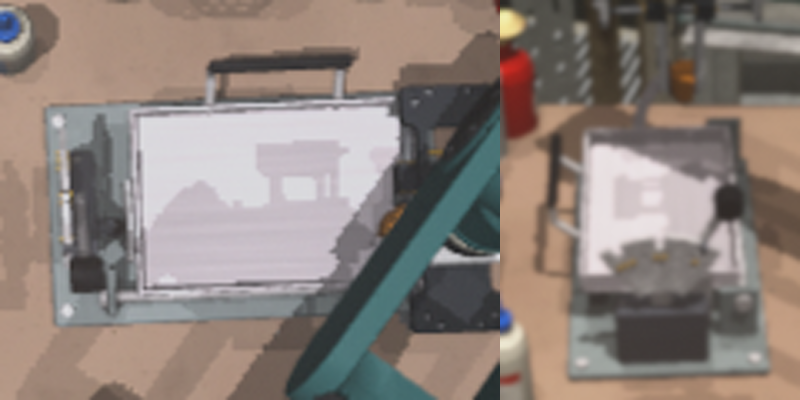

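Request:
carry_out([
  [1,2.5,0,0,0],
  [1,2.5,0,0,0],
  [1,1.5,0,0,0],
  [1,0.8,0,0,0],
  [1,0.5,0,0,0],
  [1,0,0,0,0],
  [1,0,0,0,0],
])

```text
time: 23.65
tool_pos: [0.5268, -0.3009, 0.0773]
ee_rot: [0.882, 1.569, -0.637]
wrist_force: [-0.7, 0.5, -0.4]
width: 0.0252
```

Run:
```python
from h import *
go(W(-25,-88,65),3)
```

```text
t 23.65 pos [ 0.5268 -0.3009  0.0773] jaw 3.0 turn -0.0 shift [ 1.23 -0.11 -0.08] w 0.0252 F [-0.7  0.5 -0.4] q6 -0.66 tilt [ 0.002 -0.001 -1.   ]
```

Request:
carry_out([
  [1,0.6,0,0,0],
  [1,0.5,0,0,0],
  [1,0,0,0,0],
  [1,0,0,0,0],
  [0.5,0,0,0,0],
  [0.5,0,0,0,0],
  [0.5,0,0,0,0],
  [0.5,0,0,0,0],
  [0.5,-1,0,0,0],
  [0.5,-3,0,0,0],
  [0.5,-4,0,0,0],
  [0.5,-4,0,0,0],
  [0.5,-4,0,0,0],
  [0.5,-4,0,0,0],
])

```text
time: 25.05
tool_pos: [0.5259, -0.3003, 0.2678]
ee_rot: [0.842, 1.569, -0.678]
wrist_force: [-0.0, 0.0, 0.1]
width: 0.0467
```

Request:
carry_out([
  [0.35,0,0.35,-4.3,0],
  [0.35,0,0.35,-4.3,0],
  [0.35,0,0.35,-4.3,0],
  [0.35,0,0.35,-4.3,0],
  [0.35,0,0.35,-4.3,0],
  [0.35,0,0.35,-4.3,0],
  [0.35,0,0.35,-4.3,0],
  [0.35,0,0.35,-4.3,0],
  [0.35,0,0.35,-4.3,0],
  [0.35,0,0.35,-4.3,0],
  [0.35,0,0.35,-4.3,0],
  [0.35,0,0,0,8.4],
  [0.35,0,0,0,8.4],
  [0.35,0,0,0,8.4],
  [0.35,0,0,0,8.4],
  [0.35,0,0,0,8.4],
  [0.35,0,0,0,8.4],
  [0.35,0,0,0,8.4],
  [0.35,0,0,0,8.2],
  [0.35,0,0,0,0],
])

```text
time: 27.05
tool_pos: [0.5402, 0.1739, 0.2659]
ee_rot: [2.827, 1.57, 0.139]
wrist_force: [-0.2, 0.5, -0.0]
width: 0.0611
```

```bash
cat >> h.py <<'E'
def orside(s,z=.014):
    im=cv2.resize(s['image'],None,fx=4,fy=4,interpolation=cv2.INTER_CUBIC)
    h=cv2.cvtColor(im,cv2.COLOR_RGB2HSV)
    for nm,lo,hi in(('or',(8,150,80),(22,255,255)),('dk',(0,0,20),(179,70,92))):
        for c in cv2.findContours(cv2.inRange(h,lo,hi),0,1)[0]:
            if 1200<cv2.contourArea(c)<6000:
                u,v,w,hh=cv2.boundingRect(c); p=onz(s,(u+w/2)/4,(v+hh/2)/4,z)
                if .2<p[0]<.75 and -.4<p[1]<.45: print('side',nm,u/4,v/4,w/4,hh/4,p.round(3),'tray',St(onz(s,(u+w/2)/4,(v+hh/2)/4,.074)).round())
E
python3 - <<'E'
from h import *
t=snap('top');s=snap('side')
go((.54,.173,.003),-64)
for x in heels(t): print(*x)
orside(s)
E
```

```text
t 27.15 pos [0.5402 0.1739 0.2656] jaw -63.9 turn 0.1 shift [26.26  0.07  0.07] w 0.061 F [-0.4 -0.   1. ] q6 1.33 tilt [ 0.001  0.    -1.   ]
or [427. 247.] [ 529. -314.] 49 23 -89 1655.5
or [262. 241.] [537. 174.] 41 27 26 1495.5
or [289. 240.] [542.  91.] 46 25 -20 1600.5
dk [313. 258.] [494.  20.] 98 21 4 2311.0
dk [394. 199.] [ 669. -218.] 130 14 -87 2726.5
dk [313. 198.] [668.  25.] 51 30 -86 1335.0
side or 302.75 313.0 18.0 15.5 [0.542 0.169 0.014] tray [ 14. 429.  74.]
side or 303.25 289.5 17.5 15.25 [0.545 0.091 0.014] tray [ 13. 355.  74.]
side dk 348.5 365.0 16.5 18.75 [0.433 0.321 0.014] tray [-80. 576.  74.]
```

Request:
carry_out([
  [0.35,4.5,0,0,0],
  [0.35,4.5,0,0,0],
  [0.35,4.5,0,0,0],
  [0.35,4.5,0,0,0],
  [0.35,4.5,0,0,0],
  [0.35,2,0,0,0],
  [0.35,1.7,0,0,0],
  [0.35,0,0,0,0],
  [1,0,0,0,0],
  [1,0,0,0,0],
  [1,0,0,0,0],
  [1,0,0,0,0],
  [1,0,0,0,0],
  [1,0,0,0,0],
  [1,-3,0,0,0],
  [1,-4.5,0,0,0],
  [1,-4.5,0,0,0],
  [1,-4.5,0,0,0],
  [1,-4.5,0,0,0],
  [1,-4.5,0,0,0],
])

```text
time: 29.15
tool_pos: [0.5398, 0.1738, 0.2598]
ee_rot: [2.083, 1.571, -0.606]
wrist_force: [-0.3, -0.6, -0.8]
width: 0.0258
```

Run:
```python
from h import *
go(W(-25,-32,65),3)
```

```text
t 29.15 pos [0.5398 0.1738 0.2598] jaw -64.0 turn -67.0 shift [19.49 -3.9  41.65] w 0.0258 F [-0.3 -0.6 -0.8] q6 1.33 tilt [ 0. -0. -1.]
```

Request:
carry_out([
  [1,0,0,0,-8.4],
  [1,0,0,0,-8.4],
  [1,0,0,0,-8.4],
  [1,0,0,0,-8.4],
  [1,0,0,0,-8.4],
  [1,0,0,0,-8.4],
  [1,0,0,0,-8.4],
  [1,0,0,0,-8.2],
  [1,0,-0.39,4.17,0],
  [1,0,-0.39,4.17,0],
  [1,0,-0.39,4.17,0],
  [1,0,-0.39,4.17,0],
  [1,0,-0.39,4.17,0],
  [1,0,-0.39,4.17,0],
  [1,0,-0.39,4.17,0],
  [1,0,-0.39,4.17,0],
  [1,0,-0.39,4.17,0],
  [1,0,-0.39,4.17,0],
  [1,0,0,0,0],
  [1,0,0,0,0],
])

```text
time: 31.15
tool_pos: [0.5223, -0.2451, 0.2574]
ee_rot: [-2.538, 1.569, 2.224]
wrist_force: [-0.8, 0.5, -0.4]
width: 0.0253
```

Run:
```python
from h import *
go(W(-25,-32,65),3)
```

```text
t 31.15 pos [ 0.5223 -0.2451  0.2574] jaw 2.8 turn -0.2 shift [19.24  0.05 -0.07] w 0.0253 F [-0.8  0.5 -0.4] q6 -0.59 tilt [-0.001  0.001 -1.   ]
```

Request:
carry_out([
  [1,4,0,0,0],
  [1,4,0,0,0],
  [1,4,0,0,0],
  [1,3.5,0,0,0],
  [1,2,0,0,0],
  [1,1,0,0,0],
  [1,0.6,0,0,0],
  [1,0,0,0,0],
  [1,0,0,0,0],
  [0.5,0,0,0,0],
  [0.5,0,0,0,0],
  [0.5,0,0,0,0],
  [0.5,0,0,0,0],
  [0.5,-1,0,0,0],
  [0.5,-3,0,0,0],
  [0.5,-4,0,0,0],
  [0.5,-4,0,0,0],
  [0.5,-4,0,0,0],
  [0.5,-4,0,0,0],
])

```text
time: 33.05
tool_pos: [0.5224, -0.2445, 0.2696]
ee_rot: [0.954, 1.57, -0.565]
wrist_force: [1.0, -0.0, 0.1]
width: 0.047
```

Request:
carry_out([
  [0.35,0,0.47,-4.17,0],
  [0.35,0,0.47,-4.17,0],
  [0.35,0,0.47,-4.17,0],
  [0.35,0,0.47,-4.17,0],
  [0.35,0,0.47,-4.17,0],
  [0.35,0,0.47,-4.17,0],
  [0.35,0,0.47,-4.17,0],
  [0.35,0,0.47,-4.17,0],
  [0.35,0,0,0,-8.4],
  [0.35,0,0,0,-8.4],
  [0.35,0,0,0,-8.4],
  [0.35,0,0,0,-8.4],
  [0.35,0,0,0,-8.4],
  [0.35,0,0,0,-8.4],
  [0.35,0,0,0,-8.4],
  [0.35,0,0,0,-8.2],
  [0.35,0,0,0,0],
])

```text
time: 34.75
tool_pos: [0.5431, 0.0905, 0.2678]
ee_rot: [0.297, 1.57, -0.053]
wrist_force: [-0.3, 0.3, -0.4]
width: 0.0612
```

Run:
```python
from h import *
t=snap('top');s=snap('side')
go((.543,.09,.003),70)
for x in heels(t): print(*x)
orside(s)
```

```text
t 34.85 pos [0.5431 0.0905 0.2675] jaw 69.8 turn -0.2 shift [ 2.645e+01 -5.000e-02 -1.000e-02] w 0.0611 F [0.  0.7 0.6] q6 -1.16 tilt [ 0.001 -0.    -1.   ]
or [407. 247.] [ 525. -256.] 45 24 -89 1560.0
or [427. 247.] [ 529. -314.] 49 24 -89 1670.0
dk [213. 275.] [438. 314.] 48 31 45 2073.5
dk [394. 199.] [ 669. -218.] 130 14 -87 2771.5
side or 303.5 290.25 17.0 14.5 [0.545 0.092 0.014] tray [ 13. 356.  74.]
side or 320.0 183.75 7.25 23.5 [ 0.527 -0.361  0.014] tray [-25. -67.  74.]
side dk 348.5 365.0 16.5 18.5 [0.433 0.321 0.014] tray [-80. 576.  74.]
side dk 335.5 204.75 9.5 12.5 [ 0.472 -0.278  0.014] tray [-73.  14.  74.]
```

Request:
carry_out([
  [0.35,4.5,0,0,0],
  [0.35,4.5,0,0,0],
  [0.35,4.5,0,0,0],
  [0.35,4.5,0,0,0],
  [0.35,4.5,0,0,0],
  [0.35,2,0,0,0],
  [0.35,1.9,0,0,0],
  [0.35,0,0,0,0],
  [1,0,0,0,0],
  [1,0,0,0,0],
  [1,0,0,0,0],
  [1,0,0,0,0],
  [1,0,0,0,0],
  [1,0,0,0,0],
  [1,-3,0,0,0],
  [1,-4.5,0,0,0],
  [1,-4.5,0,0,0],
  [1,-4.5,0,0,0],
  [1,-4.5,0,0,0],
  [1,-4.5,0,0,0],
])

```text
time: 36.85
tool_pos: [0.5426, 0.0905, 0.2598]
ee_rot: [-0.183, 1.571, -0.533]
wrist_force: [0.3, -1.3, 0.1]
width: 0.0254
```

Run:
```python
from h import *
go(W(-25,24,65),3)
```

```text
t 36.85 pos [0.5426 0.0905 0.2598] jaw 69.9 turn 66.9 shift [19.49 -3.74 27.72] w 0.0254 F [ 0.3 -1.3  0.1] q6 -1.16 tilt [ 0. -0. -1.]
```

Request:
carry_out([
  [1,0,0,0,8.4],
  [1,0,0,0,8.4],
  [1,0,0,0,8.4],
  [1,0,0,0,8.4],
  [1,0,0,0,8.4],
  [1,0,0,0,8.4],
  [1,0,0,0,8.4],
  [1,0,0,0,8.1],
  [1,0,-0.53,3.96,0],
  [1,0,-0.53,3.96,0],
  [1,0,-0.53,3.96,0],
  [1,0,-0.53,3.96,0],
  [1,0,-0.53,3.96,0],
  [1,0,-0.53,3.96,0],
  [1,0,-0.53,3.96,0],
  [1,0,0,0,0],
  [1,0,0,0,0],
])

```text
time: 38.55
tool_pos: [0.5205, -0.1888, 0.2576]
ee_rot: [-2.561, 1.57, 2.203]
wrist_force: [-0.1, -0.6, 0.2]
width: 0.0252
```

Run:
```python
from h import *
go(W(-25,24,65),3)
for x in heels(snap('top')): print(*x)
```

```text
t 38.55 pos [ 0.5205 -0.1888  0.2576] jaw 2.9 turn -0.1 shift [19.26 -0.05 -0.03] w 0.0252 F [-0.1 -0.6  0.2] q6 -0.5 tilt [-0.001  0.001 -1.   ]
```

Request:
carry_out([
  [1,4,0,0,0],
  [1,4,0,0,0],
  [1,4,0,0,0],
  [1,3.5,0,0,0],
  [1,2,0,0,0],
  [1,1,0,0,0],
  [1,0.6,0,0,0],
  [1,0,0,0,0],
  [1,0,0,0,0],
  [0.5,0,0,0,0],
  [0.5,0,0,0,0],
  [0.5,0,0,0,0],
  [0.5,0,0,0,0],
  [0.5,-1,0,0,0],
  [0.5,-3,0,0,0],
  [0.5,-4,0,0,0],
  [0.5,-4,0,0,0],
  [0.5,-4,0,0,0],
  [0.5,-4,0,0,0],
])

```text
time: 40.5
tool_pos: [0.5205, -0.1882, 0.2696]
ee_rot: [1.044, 1.57, -0.474]
wrist_force: [0.1, -0.3, 0.8]
width: 0.0468
```

Request:
carry_out([
  [0.35,0,-0.48,-4.24,0],
  [0.35,0,-0.48,-4.24,0],
  [0.35,0,-0.48,-4.24,0],
  [0.35,0,-0.48,-4.24,0],
  [0.35,0,-0.48,-4.24,0],
  [0.35,0,-0.48,-4.24,0],
  [0.35,0,-0.48,-4.24,0],
  [0.35,0,-0.48,-4.24,0],
  [0.35,0,-0.48,-4.24,0],
  [0.35,0,-0.48,-4.24,0],
  [0.35,0,-0.48,-4.24,0],
  [0.35,0,-0.48,-4.24,0],
  [0.35,0,0,0,7.8],
  [0.35,0,0,0,7.8],
  [0.35,0,0,0,7.8],
  [0.35,0,0,0,7.8],
  [0.35,0,0,0,7.8],
  [0.35,0,0,0,7.8],
  [0.35,0,0,0,0],
])

```text
time: 42.4
tool_pos: [0.4362, 0.3167, 0.2677]
ee_rot: [2.769, 1.57, 0.435]
wrist_force: [0.9, 0.4, 0.2]
width: 0.061
```

Run:
```python
from h import *
t=snap('top');s=snap('side')
go((.435,.317,.003),-44)
for x in heels(t): print(*x)
orside(s)
p=onz(s,356.7,374.3,.014);print(p)
a=cv2.resize(t['image'][190:320,160:330],(520,400),interpolation=cv2.INTER_CUBIC)
b=cv2.resize(s['image'][270:420,280:400],(280,400),interpolation=cv2.INTER_CUBIC)
cv2.imwrite('pics/c9.png',np.hstack([a,b])[...,::-1])
```

```text
t 42.5 pos [0.4361 0.3167 0.2675] jaw -43.6 turn 0.4 shift [26.45 -0.11  0.07] w 0.061 F [-0.3 -1.4 -0.2] q6 1.28 tilt [ 0.001  0.    -1.   ]
or [407. 247.] [ 525. -256.] 45 24 -89 1557.5
or [387. 246.] [ 526. -195.] 47 23 -85 1530.5
or [427. 247.] [ 529. -314.] 49 24 -89 1667.0
dk [213. 275.] [438. 315.] 47 28 46 1844.5
dk [394. 199.] [ 669. -218.] 131 14 -87 2760.0
side or 319.5 183.75 7.75 34.0 [ 0.527 -0.332  0.014] tray [-24. -39.  74.]
side dk 349.25 366.5 15.5 17.0 [0.432 0.323 0.014] tray [-81. 578.  74.]
[0.43296439 0.32089876 0.014     ]
```

View pics/c9.png

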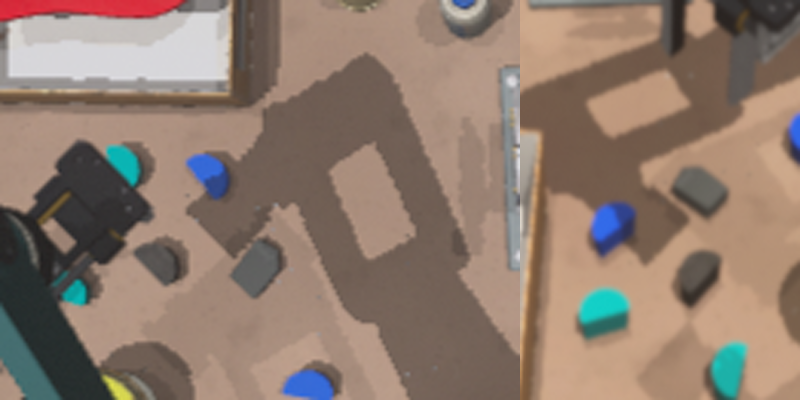

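Request:
carry_out([
  [0.35,4.5,0,0,0],
  [0.35,4.5,0,0,0],
  [0.35,4.5,0,0,0],
  [0.35,4.5,0,0,0],
  [0.35,4.5,0,0,0],
  [0.35,2,0,0,0],
  [0.35,1.9,0,0,0],
  [0.35,0,0,0,0],
  [1,0,0,0,0],
  [1,0,0,0,0],
  [1,0,0,0,0],
  [1,0,0,0,0],
  [1,0,0,0,0],
  [1,0,0,0,0],
  [1,-3,0,0,0],
  [1,-4.5,0,0,0],
  [1,-4.5,0,0,0],
  [1,-4.5,0,0,0],
  [1,-4.5,0,0,0],
  [1,-4.5,0,0,0],
])

```text
time: 44.5
tool_pos: [0.4358, 0.3165, 0.2598]
ee_rot: [2.269, 1.571, -0.065]
wrist_force: [0.9, 0.4, 0.6]
width: 0.0255
```

Run:
```python
from h import *
go(W(-25,81,65),3)
```

```text
t 44.5 pos [0.4358 0.3165 0.2598] jaw -43.7 turn -46.7 shift [19.48  5.74 45.16] w 0.0255 F [0.9 0.4 0.6] q6 1.29 tilt [ 0. -0. -1.]
```

Request:
carry_out([
  [1,0,0,0,-7.8],
  [1,0,0,0,-7.8],
  [1,0,0,0,-7.8],
  [1,0,0,0,-7.8],
  [1,0,0,0,-7.8],
  [1,0,0,0,-7.7],
  [1,0,0.52,4.1,0],
  [1,0,0.52,4.1,0],
  [1,0,0.52,4.1,0],
  [1,0,0.52,4.1,0],
  [1,0,0.52,4.1,0],
  [1,0,0.52,4.1,0],
  [1,0,0.52,4.1,0],
  [1,0,0.52,4.1,0],
  [1,0,0.52,4.1,0],
  [1,0,0.52,4.1,0],
  [1,0,0.52,4.1,0],
  [1,0,0,0,0],
  [1,0,0,0,0],
])

```text
time: 46.4
tool_pos: [0.5163, -0.1313, 0.2575]
ee_rot: [-2.332, 1.569, 2.43]
wrist_force: [-0.3, 0.4, -0.2]
width: 0.0253
```

Run:
```python
from h import *
go(W(-25,81,65),3)
```

```text
t 46.4 pos [ 0.5163 -0.1313  0.2575] jaw 2.8 turn -0.2 shift [19.25  0.07  0.04] w 0.0253 F [-0.3  0.4 -0.2] q6 -0.41 tilt [-0.001  0.001 -1.   ]
```

Request:
carry_out([
  [1,4,0,0,0],
  [1,4,0,0,0],
  [1,4,0,0,0],
  [1,3.5,0,0,0],
  [1,2,0,0,0],
  [1,1,0,0,0],
  [1,0.6,0,0,0],
  [1,0,0,0,0],
  [1,0,0,0,0],
  [0.5,0,0,0,0],
  [0.5,0,0,0,0],
  [0.5,0,0,0,0],
  [0.5,0,0,0,0],
  [0.5,-1,0,0,0],
  [0.5,-3,0,0,0],
  [0.5,-4,0,0,0],
  [0.5,-4,0,0,0],
  [0.5,-4,0,0,0],
  [0.5,-4,0,0,0],
])

```text
time: 48.3
tool_pos: [0.5162, -0.1307, 0.2696]
ee_rot: [1.115, 1.57, -0.405]
wrist_force: [0.2, -0.4, -0.9]
width: 0.0471
```

Request:
carry_out([
  [0.4,0,-3,-3,0],
  [0.4,0,-3,-3,0],
  [0.4,0,-3,-3,0],
  [0.4,0,-3,-3,0],
  [0.4,0,-2,-3,0],
  [0.4,0,0,-4,0],
  [0.4,0,0,0,0],
])

```text
time: 49.0
tool_pos: [0.3659, 0.0552, 0.2684]
ee_rot: [2.022, 1.568, 0.51]
wrist_force: [-0.2, -0.8, 0.5]
width: 0.0565
```

Run:
```python
from h import *
t=snap('top');s=snap('side')
go([.654,-.2055,.2],3)
for x in heels(t): print(*x)
panel(t,s,'c10.png')
```

```text
t 49.1 pos [0.3668 0.0521 0.2678] jaw 3.1 turn 0.1 shift [ 6.84 27.32 27.23] w 0.0565 F [ 1.2 -1.  -1.3] q6 -0.07 tilt [ 0.002 -0.001 -1.   ]
or [407. 247.] [ 525. -256.] 45 24 -89 1565.5
or [387. 246.] [ 526. -195.] 47 23 -85 1546.5
or [427. 247.] [ 529. -314.] 49 24 -89 1697.0
dk [366. 250.] [ 519. -135.] 47 27 -89 1908.5
dk [394. 199.] [ 669. -218.] 131 15 -87 2861.0
```

View pics/c10.png

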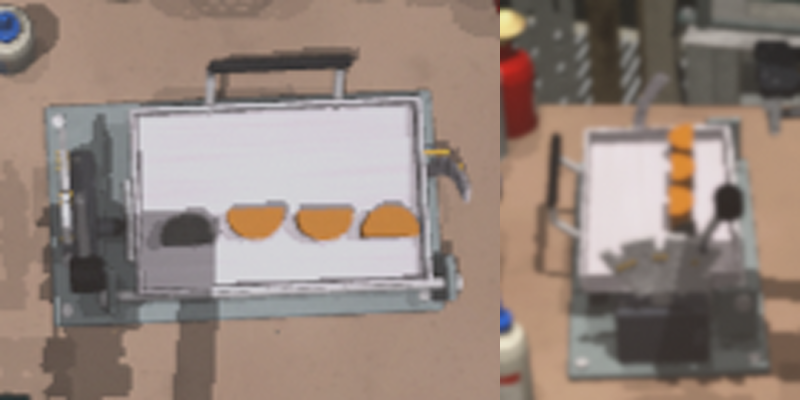

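Request:
carry_out([
  [0.4,0,3.41,3.4,0],
  [0.4,0,3.41,3.4,0],
  [0.4,0,3.41,3.4,0],
  [0.4,0,3.41,3.4,0],
  [0.4,0,3.41,3.4,0],
  [0.4,0,3.41,3.4,0],
  [0.4,0,3.41,3.4,0],
  [0.4,0,3.41,3.4,0],
  [0.4,0,0,0,0],
  [0.4,4,0,0,0],
  [0.4,4,0,0,0],
  [0.4,4,0,0,0],
  [0.4,3,0,0,0],
  [0.4,2.2,0,0,0],
  [0.4,0,0,0,0],
  [0.4,0,0,0,0],
])

```text
time: 50.7
tool_pos: [0.6528, -0.2069, 0.0954]
ee_rot: [-1.138, 1.57, -2.658]
wrist_force: [-0.4, 0.7, 0.9]
width: 0.0563
```

Request:
carry_out([
  [1,0,0,0,0],
  [1,0,0,0,0],
  [1,0,0,0,0],
  [1,0,0,0,0],
  [1,0,0,0,0],
  [1,0,0,0,0],
  [1,0,0,0,0],
  [1,0,0,0,0],
])

```text
time: 51.5
tool_pos: [0.6541, -0.2057, 0.0952]
ee_rot: [1.417, 1.569, -0.101]
wrist_force: [3.1, -0.0, -1.0]
width: 0.011
```

```bash
python3 -c "
from h import *
go(bar(0)-[0,0,.019],3)
b=[St(bar(d)) for d in (0,5,10,15,20,25)]
print(np.diff(b,axis=0).round(2),bar(25)-[0,0,.019])"
```

```text
t 51.5 pos [ 0.6541 -0.2057  0.0952] jaw 3.0 turn -0.0 shift [-0.08 -0.12 -0.03] w 0.011 F [ 3.1 -0.  -1. ] q6 -0.44 tilt [ 0.002 -0.    -1.   ]
[[ -5.51   0.    16.09]
 [ -6.89   0.    15.55]
 [ -8.22  -0.    14.89]
 [ -9.48   0.    14.12]
 [-10.68  -0.    13.24]] [ 0.61214602 -0.2075573   0.16987654]
```

Request:
carry_out([
  [1,-0.8,-0.25,0,0],
  [1,-0.8,-0.29,0,0],
  [1,-0.78,-0.33,0,0],
  [1,-0.77,-0.36,0,0],
  [1,-0.75,-0.4,0,0],
  [1,-0.74,-0.42,0,0],
  [1,-0.71,-0.46,0,0],
  [1,-0.7,-0.49,0,0],
  [1,-0.67,-0.52,0,0],
  [1,-0.65,-0.55,0,0],
  [1,0,0,0,0],
  [1,0,0,0,0],
  [1,0,0,0,0],
])

```text
time: 52.8
tool_pos: [0.614, -0.208, 0.1708]
ee_rot: [1.207, 1.566, -0.312]
wrist_force: [3.3, 0.1, 6.3]
width: 0.0109
```

```bash
python3 -c "
from h import *
go(bar(25)-[0,0,.019],3)
t=snap('top');s=snap('side')
P=lambda r,d,y,O=0:W(-80+r*np.cos(np.radians(d)),y,60+r*np.sin(np.radians(d)))
for d in (0,20,25,30): print(d,'ptr113 top',proj(t,P(113,d,-143)).round(1),'side',proj(s,P(113,d,-143)).round(1))
a=cv2.resize(t['image'][200:290,400:470],(440,560),interpolation=cv2.INTER_CUBIC)
b=cv2.resize(s['image'][140:240,290:350],(336,560),interpolation=cv2.INTER_CUBIC)
cv2.imwrite('pics/c11.png',np.hstack([a,b])[...,::-1])"
```

```text
t 52.8 pos [ 0.614  -0.208   0.1708] jaw 3.0 turn -0.0 shift [ 0.09 -0.19 -0.06] w 0.0109 F [3.3 0.1 6.3] q6 -0.47 tilt [ 0.004 -0.001 -1.   ]
0 ptr113 top [442.2 225.7] side [305.3 185.6]
20 ptr113 top [446.2 226.7] side [306.9 175.6]
25 ptr113 top [447.2 227.7] side [308.  173.2]
30 ptr113 top [448.2 229.1] side [309.3 170.8]
```

View pics/c11.png

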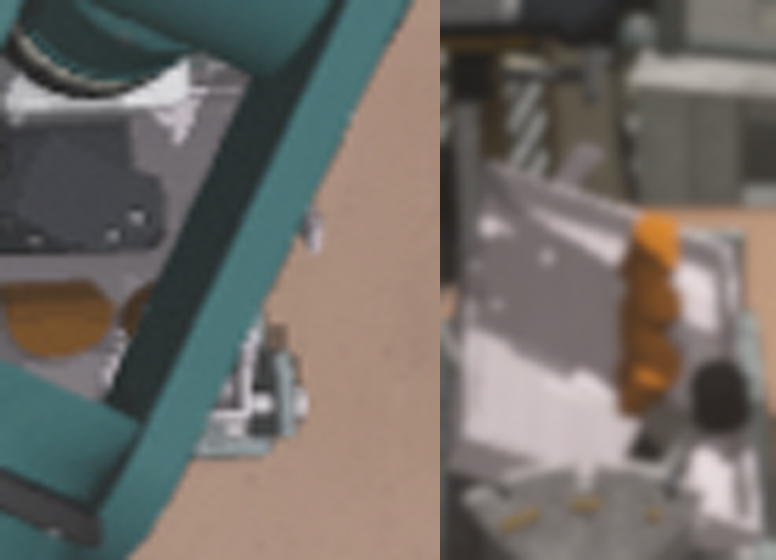

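Request:
carry_out([
  [1,0.1,0,0,0],
  [1,0,0,0,0],
  [0.4,0,0,0,0],
  [0.4,0,0,0,0],
  [0.4,0,0,0,0],
  [0.4,0,0,0,0],
  [0.4,0,0,0,0],
  [0.4,-2,0,0,0],
  [0.4,-4,0,0,0],
  [0.4,-4,0,0,0],
  [0.4,0,-3.5,-3,0],
  [0.4,0,-3.5,-3,0],
  [0.4,0,-3.5,-3,0],
  [0.4,0,-3.5,-3,0],
  [0.4,0,-3.5,-3,0],
  [0.4,0,-3.5,-3,0],
  [0.4,0,-3,-3,0],
  [0.4,0,0,-4,0],
  [0.4,0,0,0,0],
])

```text
time: 54.8
tool_pos: [0.3589, 0.0328, 0.2684]
ee_rot: [2.063, 1.568, 0.551]
wrist_force: [1.0, -0.5, 0.0]
width: 0.0567
```

```bash
python3 -c "
from h import *
t=snap('top');s=snap('side')
go(W(130*np.sin(-.5),172,85+130*np.cos(.5)-15),93)
for d in (20,25,30): print(d,proj(t,bar(d)).round(1),proj(s,bar(d)).round(1))
a=cv2.resize(t['image'][200:290,365:470],(460,394),interpolation=cv2.INTER_CUBIC)
b=cv2.resize(s['image'][150:230,280:350],(340,394),interpolation=cv2.INTER_CUBIC)
cv2.imwrite('pics/c12.png',np.hstack([a,b])[...,::-1])
for x in heels(t): print(*x)"
```

```text
t 54.9 pos [0.3599 0.0298 0.2678] jaw 3.1 turn -89.9 shift [ 8.39 -7.81 11.09] w 0.0565 F [ 0.1 -0.1  0.4] q6 -0.13 tilt [ 0.001 -0.001 -1.   ]
20 [399.  206.6] [288.3 181.4]
25 [400.1 209.9] [291.7 177.5]
30 [401.2 213.8] [295.6 173.8]
or [409. 252.] [ 511. -262.] 47 25 -89 1702.5
or [388. 251.] [ 510. -201.] 47 25 -88 1732.5
or [429. 252.] [ 515. -320.] 49 25 -89 1764.5
dk [367. 254.] [ 507. -138.] 52 35 -84 2702.5
dk [399. 211.] [ 634. -233.] 141 23 -86 3897.0
```

View pics/c12.png

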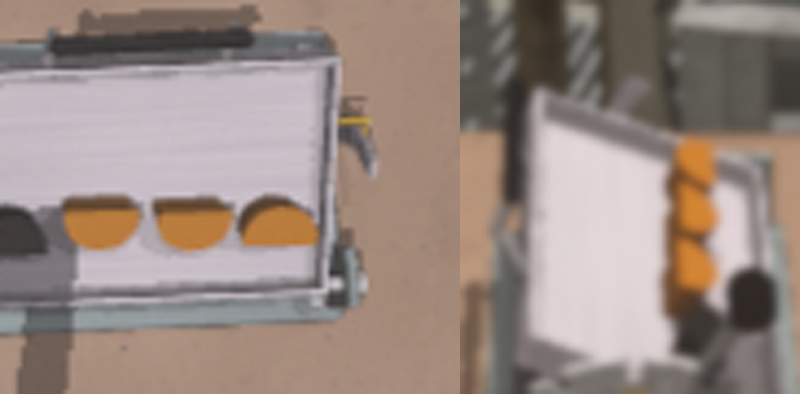

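Request:
carry_out([
  [0.3,0,0,0,8.2],
  [0.3,0,0,0,8.2],
  [0.3,0,0,0,8.2],
  [0.3,0,0,0,8.2],
  [0.3,0,0,0,8.2],
  [0.3,0,0,0,8.2],
  [0.3,0,0,0,8.2],
  [0.3,0,0,0,8.2],
  [0.3,0,0,0,8.2],
  [0.3,0,0,0,8.2],
  [0.3,0,0,0,8.0],
  [0.3,0,2,-2.8,0],
  [0.3,0,2,-2.8,0],
  [0.3,0,2,-2.8,0],
  [0.3,0,1.8,-2.7,0],
  [0.3,0,0,0,0],
  [0.3,0,0,0,0],
])

```text
time: 56.6
tool_pos: [0.4751, -0.0444, 0.2665]
ee_rot: [-0.157, 1.568, 3.033]
wrist_force: [-0.1, -0.3, 0.2]
width: 0.0657
```

```bash
python3 -c "
from h import *
go((.475,-.042,.186),93)
t=snap('side')
m=t['image'][195:228,325:352].max(2)<60
ys,xs=np.where(m);print(xs.mean()+325,ys.mean()+195,m.sum(),[proj(t,W(130*np.sin(l),172,85+130*np.cos(l))).round(1) for l in(-.45,-.5,-.55)])"
```

```text
t 56.6 pos [ 0.4751 -0.0444  0.2665] jaw -87.2 turn -0.2 shift [ 8.05 -0.24 -0.03] w 0.0657 F [-0.1 -0.3  0.2] q6 1.31 tilt [-0.003  0.    -1.   ]
336.9340659340659 212.47252747252747 91 [array([337.3, 209.6]), array([339.5, 210.5]), array([341.7, 211.4])]
```

Request:
carry_out([
  [0.3,2,-0.25,0,0],
  [0.3,2,-0.2,0,0],
  [0.3,2,0,0,0],
  [0.3,1,0,0,0],
  [0.3,1,0,0,0],
  [0.3,0,0,0,0],
  [0.3,0,0,0,0],
  [1,0,0,0,0],
  [1,0,0,0,0],
  [1,0,0,0,0],
  [1,0,0,0,0],
  [1,0,0,0,0],
  [1,0,0,0,0],
])

```text
time: 57.95
tool_pos: [0.475, -0.0412, 0.1878]
ee_rot: [1.612, 1.564, -1.48]
wrist_force: [1.0, -7.7, -0.6]
width: 0.0258
```

Request:
carry_out([
  [1,-0.5,0,-1,0],
  [1,-0.39,0,-1,0],
  [1,-0.3,0,-1,0],
  [1,-0.21,0,-1,0],
  [1,-0.13,0,-1,0],
  [1,-0.05,0,-1,0],
  [1,0,0,-1,0],
  [1,0.1,0,-1,0],
  [1,0.18,0,-1,0],
  [1,0.26,0,-1,0],
  [1,0.35,0,-1,0],
  [1,0.45,0,-1,0],
  [1,0.55,0,-1,0],
  [1,0,0,0,0],
  [1,0,0,0,0],
])

```text
time: 59.45
tool_pos: [0.6067, -0.0336, 0.1858]
ee_rot: [2.443, 1.564, -0.649]
wrist_force: [3.8, -4.8, 2.5]
width: 0.0252
```

```bash
python3 -c "
from h import *
go(W(130*np.sin(.57),172,85+130*np.cos(.57)-15),93);print(St(robot.get_obs()['tool_pos']))"
```

```text
t 59.45 pos [ 0.6067 -0.0336  0.1858] jaw -87.1 turn -0.1 shift [ 0.63  0.2  -0.02] w 0.0252 F [ 3.8 -4.8  2.5] q6 1.37 tilt [ 0.005 -0.004 -1.   ]
[ 69.88572811 174.00658383 185.77507024]
```

Request:
carry_out([
  [0.3,0,0,0,0],
  [0.3,0,0,0,0],
  [0.3,0,0,0,0],
  [0.3,0,0,0,0],
  [0.3,0,0,0,0],
  [0.3,-2,0,0,0],
  [0.3,-4,0,0,0],
  [0.3,-4,0,0,0],
  [0.3,0,-2,4,0],
  [0.3,0,-2,4,0],
  [0.3,0,-2,4,0],
  [0.3,0,-2,4,0],
  [0.3,0,-2,4,0],
  [0.3,0,-2,4,0],
  [0.3,0,0,0,0],
  [0.3,0,0,0,0],
])

```text
time: 61.05
tool_pos: [0.3585, 0.0762, 0.2852]
ee_rot: [3.034, 1.568, -0.055]
wrist_force: [0.4, -0.1, -0.8]
width: 0.0656
```

```bash
python3 -c "
from h import *
go((.4,.1,.3),93)
t=snap('top');s=snap('side')
for d in (20,25,30): print(d,proj(t,bar(d)).round(1))
print([proj(s,W(130*np.sin(l),172,85+130*np.cos(l))).round(1) for l in(0,.4,.5,.6)],[proj(t,W(130*np.sin(l),172,85+130*np.cos(l))).round(1) for l in(0,.4,.5,.6)])
for x in heels(t): print(*x)
cv2.imwrite('pics/full2.png',np.hstack([cv2.resize(t['image'][170:330,160:460],(520,277)),cv2.resize(s['image'][140:290,210:360],(277,277))])[...,::-1])
panel(t,s,'c13.png')"
```

```text
t 61.05 pos [0.3585 0.0762 0.2852] jaw -87.0 turn 0.0 shift [-1.47 -2.16 -4.27] w 0.0656 F [ 0.4 -0.1 -0.8] q6 1.57 tilt [ 0.003 -0.    -1.   ]
20 [399.  206.6]
25 [400.1 209.9]
30 [401.2 213.8]
[array([315.2, 206.1]), array([295.6, 209.8]), array([291.2, 211.6]), array([287.1, 213.8])] [array([335.4, 237. ]), array([334.5, 217.6]), array([334.2, 213.4]), array([334. , 209.5])]
or [409. 252.] [ 511. -263.] 47 25 -86 1677.5
or [388. 251.] [ 510. -200.] 47 26 -87 1703.5
or [429. 252.] [ 515. -320.] 49 25 -89 1754.0
dk [222. 344.] [236. 284.] 47 31 8 1539.5
dk [366. 254.] [ 508. -136.] 51 36 -81 2574.5
dk [400. 210.] [ 635. -233.] 141 21 -86 3743.5
```

View pics/c13.png

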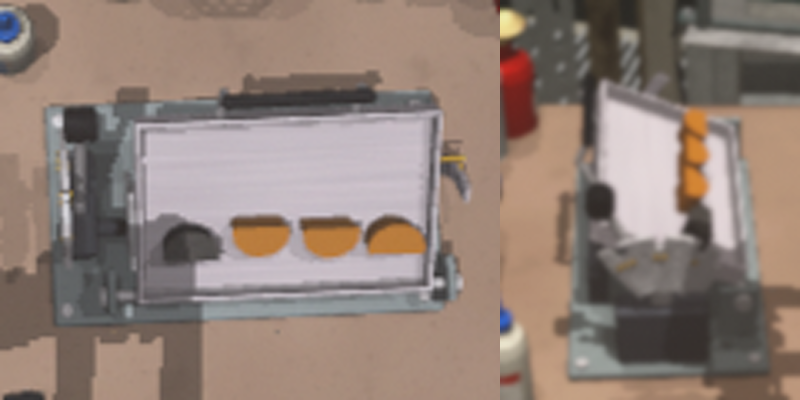

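View pics/full2.png

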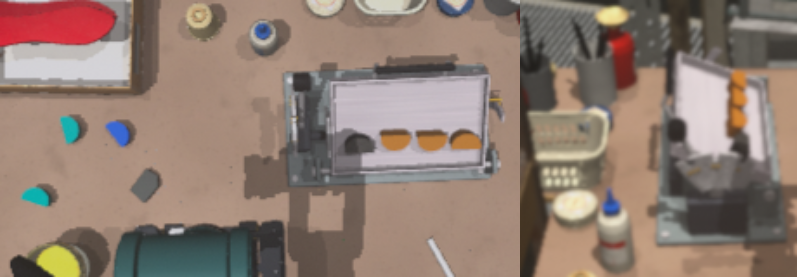

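```bash
python3 -c "
from h import *
t=snap('top');s=snap('side')
def blob(i,u0,v0,r,th):
    im=cv2.resize(i['image'][v0-r:v0+r,u0-r:u0+r].max(2),None,fx=4,fy=4,interpolation=cv2.INTER_CUBIC)
    c=max(cv2.findContours((im<th).astype(np.uint8),0,1)[0],key=cv2.contourArea);x,y,w,h=cv2.boundingRect(c)
    return (u0-r+(x+w/2)/4-.4,v0-r+(y+h/2)/4-.4),w/4,h/4
for th in(55,65,75):
    a=blob(t,334,217,11,th);b=blob(s,294,211,11,th);p,e=tri(t,a[0],s,b[0]);print(th,a,b,p,St(p),e)
print(robot.get_obs()['time'])
"
```

```text
55 ((333.975, 220.6), 8.25, 3.0) ((294.1, 210.35), 7.5, 10.0) [ 0.58585899 -0.03538734  0.2032755 ] [ 48.93285975 173.30354823 203.27549611] 0.011427392362389956
65 ((333.85, 217.225), 9.5, 10.25) ((294.1, 210.475), 8.5, 11.25) [ 0.59016804 -0.03505537  0.20352469] [ 53.25333761 173.41110291 203.52469308] 0.00274385289266583
75 ((333.975, 217.35), 10.25, 11.0) ((293.85, 210.35), 9.5, 12.0) [ 0.59033512 -0.03536778  0.20362981] [ 53.40394846 173.09042766 203.62980956] 0.003733262739579852
61.25
```

```bash
python3 -c "
from h import *
go(W(8,172,195),93)"
```

```text
t 61.25 pos [0.3596 0.0755 0.2841] jaw -87.1 turn -0.1 shift [  8.9   12.39 -17.93] w 0.0658 F [-0.2 -1.  -0.3] q6 1.57 tilt [-0.001 -0.    -1.   ]
```

Request:
carry_out([
  [1,0,2.48,-3.58,0],
  [1,0,2.48,-3.58,0],
  [1,0,2.48,-3.58,0],
  [1,0,2.48,-3.58,0],
  [1,0,2.48,-3.58,0],
  [1,0,0,0,0],
  [1,3,0,0,0],
  [1,3,0,0,0],
  [1,2.9,0,0,0],
  [1,0,0,0,0],
  [1,0,0,0,0],
  [1,0,0,-0.7,0],
  [1,0,0,-0.7,0],
  [1,0,0,0,0],
])

```text
time: 62.65
tool_pos: [0.5595, -0.038, 0.197]
ee_rot: [2.92, 1.568, -0.17]
wrist_force: [-0.2, 0.4, 0.4]
width: 0.0004
```

Request:
carry_out([
  [1,0,0,-0.4,0],
  [1,0,0,0,0],
])

```text
time: 62.85
tool_pos: [0.5624, -0.0377, 0.1958]
ee_rot: [2.835, 1.57, -0.254]
wrist_force: [-0.3, 0.1, -1.2]
width: 0.0002
```

Request:
carry_out([
  [1,0,0,-0.4,0],
  [1,0,0,0,0],
])

```text
time: 63.05
tool_pos: [0.5661, -0.0375, 0.1954]
ee_rot: [0.2, 1.571, -2.89]
wrist_force: [0.5, -0.2, -0.4]
width: 0.0007
```

Request:
carry_out([
  [1,0,0,-0.4,0],
  [1,0,0,0,0],
])

```text
time: 63.25
tool_pos: [0.5702, -0.0373, 0.1954]
ee_rot: [1.5, 1.571, -1.59]
wrist_force: [0.2, -0.2, 0.5]
width: 0.0007
```

Request:
carry_out([
  [1,0,0,-0.4,0],
  [1,0,0,0,0],
])

```text
time: 63.45
tool_pos: [0.5742, -0.0371, 0.1954]
ee_rot: [0.38, 1.571, -2.711]
wrist_force: [0.2, -0.4, 0.1]
width: 0.0007
```

Request:
carry_out([
  [1,0,0,-0.4,0],
  [1,0,0,0,0],
])

```text
time: 63.65
tool_pos: [0.5773, -0.0369, 0.1949]
ee_rot: [-0.071, 1.568, 3.122]
wrist_force: [-2.3, 0.2, -0.9]
width: 0.0007
```

Request:
carry_out([
  [1,0,0,-0.4,0],
  [1,0,0,0,0],
])

```text
time: 63.85
tool_pos: [0.5796, -0.0368, 0.1941]
ee_rot: [-0.06, 1.564, 3.132]
wrist_force: [-7.6, -0.9, -1.2]
width: 0.0004
```

Request:
carry_out([
  [1,0,0,-0.4,0],
  [1,0,0,0,0],
])

```text
time: 64.05
tool_pos: [0.5822, -0.0366, 0.193]
ee_rot: [-0.068, 1.559, 3.124]
wrist_force: [-7.9, -0.8, -4.0]
width: 0.0005
```

Request:
carry_out([
  [1,0,0,1,0],
  [1,0,0,1.5,0],
  [1,-3,0,0,0],
  [1,-4,0,0,0],
  [1,-4,0,0,0],
  [0.5,0,-2,4,0],
  [0.5,0,-2,4,0],
  [0.5,0,-2,4,0],
  [0.5,0,-2,4,0],
  [0.5,0,-2,4,0],
  [0.5,0,0,0,0],
  [0.5,0,0,0,0],
])

```text
time: 65.25
tool_pos: [0.3563, 0.052, 0.307]
ee_rot: [3.071, 1.565, -0.018]
wrist_force: [0.5, -0.2, 0.2]
width: 0.0466
```

```bash
python3 -c "
from h import *
t=snap('top');s=snap('side')
def blob(i,u0,v0,r,th):
    im=cv2.resize(i['image'][v0-r:v0+r,u0-r:u0+r].max(2),None,fx=4,fy=4,interpolation=cv2.INTER_CUBIC)
    c=max(cv2.findContours((im<th).astype(np.uint8),0,1)[0],key=cv2.contourArea);x,y,w,h=cv2.boundingRect(c)
    return (u0-r+(x+w/2)/4-.4,v0-r+(y+h/2)/4-.4)
p,e=tri(t,blob(t,334,217,11,70),s,blob(s,294,211,11,70));print('knob',St(p).round(),e.round(4))
for x in heels(t): print(*x)
robot.close_job(); print(robot.get_obs()['time'])"
```

```text
knob [ 61. 173. 200.] 0.0031
or [409. 252.] [ 511. -263.] 47 25 -86 1692.5
or [388. 251.] [ 510. -200.] 47 26 -89 1713.5
or [429. 252.] [ 515. -320.] 49 25 -89 1763.5
dk [367. 254.] [ 507. -138.] 53 36 -84 2802.5
dk [334. 215.] [619. -40.] 33 33 -86 1624.5
dk [397. 212.] [ 634. -233.] 142 23 -86 4091.5
the job is handed in; nothing more can be done
the job is handed in; nothing more can be done
```

I freed the tray with the lever in its one-stud notch and lowered it flat onto its rest. I laid the four heel blocks (three orange, one dark grey) in one row on the tray floor, raised the tray, then threw the lever to the three-stud notch. I handed in at about 65 s with the arm clear of everything.

**Lever:** the last camera check put the knob at stand (61, 173, 200) mm, which is a lean of about 0.49 rad and so the locked notch. The check before it read only about 0.42 rad. I therefore pushed the knob with closed fingers; contact was at about 0.49 rad, and it gave a little under about 8 N. The disagreement could have been camera error, or the push may have seated the lever.

**Tray angle:** I got 25.3° from the arm's movement and about 24.5° from the bar in the top image. In the top image the brass line beside the pointer lies about 1 pixel from where I expected the 25° mark. I could not read the pointer against the ticks more finely than that.

**Other items:**
- In the last tray pictures all four blocks lay in a single layer and had not slid when the tray was raised or locked.
- The last overall picture, taken before the knob push, showed the grey rubbing block still on the bench and the primer bottle and thread cone standing.
- I did not pick out the rubbing block, bottle or cone again after that push.

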